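# Lock the tube block of the thermal shaker with the slot key

## Task

Lock the aluminium tube block onto the shaker: take the flat-bladed key out of the holder, seat its blade in the slotted lock in the middle of the block, push the lock down against its spring and turn it clockwise as far as it goes (about a quarter turn), then let it spring back up. Use the key only, do not force the lock: press no harder than the spring needs and stop turning when you feel the stop, put the key back upright in the slot it came from, and leave the round driver and the small jar where they are.

Things in the scene. Friction and masses are not known exactly. Their poses are not given: they have to be found in the camera images.
- shaker: White thermal shaker, 200 x 240 x 72 mm (x, y, z), fixed to the bench, with an aluminium tube block 125 x 155 mm on it whose top is 102 mm above the bench. Origin: centre of the underside; z up. Capped tubes stand up to 7 mm above the block, none nearer than 38 mm to the lock's axis. The lock stands in a 52 mm wide bore in the middle of the block
- lock_top (a point): Nominal top of the lock, 104 mm above the bench, in the middle of the bore. The steel lock head (26 mm across) floats in its seat: its axis stands up to 5 mm to either side of this point along the shaker's y axis, its top 0 to 7 mm above it; neither is measured: find them by touch. In the head, a slot through the axis, 19 mm long, 4.5 mm wide, 10 mm deep, closed at both ends
- lock_turn (a joint): Turn of the lock head, rad, clockwise seen from above, 0 to 1.5 (locked; rigid stop: do not force it on). At 0 the slot lies along the shaker's x axis; at t it is turned clockwise from there by t. Starts at 0 to 0.2. Resists with about 0.03 N m. A pin blocks it from about 0.27 unless the head is pushed down; from there to about 1.37 it must be held down; beyond, it can spring up into the locked notch
- lock_press (a joint): How far the lock head is pushed down, m: 0 is up, at least 0.004 is needed to turn it, 0.0052 is the hard stop. Spring: 5 N to begin moving, plus 1 N per mm (9 N at 4 mm, 10.2 N at the stop). Let go between the end notches it stays caught at about 0.004; let go in the locked notch it springs up to 0
- key: The flat-bladed key, standing upright in one of the holder's two slots, blade down. Origin: centre of the blade's tip; z up along the key. Blade: 3 mm thick (x), 16 mm wide (y), reaching from 0 to 24 mm, the last 2 mm narrowed to 2.5 x 15 mm. Grey box-shaped handle above it: 14 mm (x) by 34 mm (y), from 24 to 66 mm above the tip. 60 g. A half turn about z makes no difference. In the holder the tip is 10 mm above the bench
- holder: White holder block, 60 x 150 x 34 mm (x, y, z), fixed to the bench, origin at the centre of its underside. Two slots in its top at y = -40 and +40 mm, each 8 mm (x) by 22 mm (y) and 28 mm deep; one holds the key, the other the round driver, in either order. The key's handle rests on the holder's top
- driver: Round driver in the holder's other slot: upright cylindrical grey handle 26 mm across, 42 mm tall, over a round 6 mm rod. Not for this lock; leave it. Origin: tip of the rod
- jar: Small white plastic jar, 44 mm across, 62 mm tall, behind the holder. Origin: centre of the underside
Things that resemble listed ones, but are neither listed nor needed, are in the scene too. Leave any brown, turquoise or yellow look-alike of the key alone.

How it is judged:
By the outcome, as a careful person would: the job done as asked, in the order asked, and still so for the second after the job is handed in, with the robot touching nothing.
It also fails if it takes over 72 s, if anything falls off the work surface, if the arm or the gripper's body presses on something with over 40 N, if the wrist force passes 120 N, or if a joint passes its speed limit or range.

## Robot

A 6-joint arm with a two-finger parallel gripper is mounted at the origin on the work surface. World frame = base frame: x ahead of the robot, y to its left, z up, the work surface at z = 0. Lengths are in m, angles in rad, forces in N, time in s.
With the tool pointing down it reaches from about 0.3 to 0.775 m from the base axis. Payload 14.6 kg.
Tool frame: the origin (TCP) lies on the mounting face of the last link; the fingertips stand 199 mm ahead of it and the grasp point (between the pads) lies 180 mm ahead of it; z points along the fingers, y is the direction in which the jaws open and shut (so a half turn about z gives the same grasp; the last joint's range is limited). The gripper opens to 94 mm and grips with 3 to 60 N. Pads are 16 mm wide; open, the fingers measure 119 mm over their backs; the gripper's body (75 mm by 177 mm) begins 78 mm behind the grasp point.
Start: joints at [1.186, 0.3, 1.521, -0, 1.321, -0.067], TCP at [0.172, 0.522, 0.405] pointing down, gripper open.
Joint ranges: [-3.03, 3.03], [-0.79, 2.21], [0.23, 2.52], [-1.04, 4.18], [0, 3.07], [-2.55, 2.55]. Speed limits (rad/s): [2.22, 2.22, 2.57, 3.14, 3.14, 3.14].

## Interface

Orientations are given as [roll, pitch, yaw] about the fixed x, y, z axes, in that order (R = Rz(yaw) Ry(pitch) Rx(roll)).
In Python, from station import sensors, vision, job gives the robot as it stands. The module is installed in compiled form; this text tells all that it offers.
- The arm moves only by the tool arm_command, never from a script. Its argument "plan" is one flat list of numbers, 5 for each row, row after row: the closure, from -1 (fully open) to 1 (shut), so that 0 is half open, then the shift along the world's x, y, z scaled (see below), then the turn about the world's z scaled (see below). A call has 1 to 20 rows; each row is the pose to reach, as a shift and turn from the pose commanded when the call began; what a row does not reach only later rows make up. The controller multiplies each number of a shift by 400 mm and each number of a turn by 120 degrees. A row lasts 1/10 s, in which the tool goes at most 50 mm and 8.59 degrees, less where a joint would pass 70% of its speed; a pose out of reach is approached as far as the arm can. A call with a number of a shift or a turn outside -1 to 1 is refused whole. A call with a gripper value outside its range is refused whole. The fingers move at their own pace and stop on an object; "newtons" is the grip in N (left out, the last holds). Time passes only in rows, so rows that repeat a pose let the fingers close. It gives the time, the measured TCP pose, the force and the opening at its end, in the units of the state.
- sensors.get_obs(): the state, without advancing time (a new reading comes with each control period).
- vision.camera(name): name is "side" or "top" or "wrist"; returns the picture (384x512x3 uint8, blue, green, red); there is no depth.
- vision.camera_params(name): a dict with "intrinsics" (3x3 intrinsics, pixels), "rvec" (rotation vector, rad) and "tvec" (3), from world to camera coordinates, as OpenCV has them. Camera axes: x right, y down, z forward; pixel columns grow to the right and rows downward; lengths in m; the calibration is good to about 2 mm. A picture is of the moment at which its call begins: read the wrist's pose just before it. camera_params takes no time and is no camera call; for the wrist camera it gives the pose at the moment of the call.
- job.hand_in(): hands the job in, once; it reports no verdict.
Trained networks look in the newest picture that a camera, given by its name, has taken for a name from the list of things; names that differ only in an ending like _2 or _b are one class to them, and where a whole thing is asked for, a point or a joint stands for the part that bears it (a point fixed in the world has none). Each returns a list of dicts, best first, with "confidence" (0 to 1); they miss things now and then, are a little off and sometimes report something else, mostly with a low value. They report only what shows in the picture. A call takes as long as a camera call. They do not tell look-alikes from the thing itself.
- vision.search_frame(name, camera): "at" ([row, column] in pixels, amid what is visible of it).
- vision.silhouettes(name, camera): "mask" (384x512 bool, what is visible of it) and "at" ([row, column] in pixels, amid what is visible of it).
- vision.pinpoint(name, camera): "at" ([row, column] in pixels: a listed point, or the origin of a listed thing).
The state is a dict: "time_s": time; "qpos": joint angles; "joint_vel": joint speeds; "tau": joint torques, N m; "ee_pos": TCP position; "eef_rot": TCP orientation; "force": force on the tool from outside, world axes, zero at the start; "moment": the same for the moment, N m; "grip_width": finger opening in m.
Only numpy, scipy, OpenCV 4.12 (cv2) and the standard library are available. Lean on these libraries where they do the work, as an engineer would, in place of code of your own. Each camera call takes 0.05 s, during which the arm holds its last target.

## Working session

There is one attempt and no reset: what is moved stays moved. The work goes in short steps, Python scripts to look and compute and a tool call to move; the robot and the scene stay as the last step left them, time stands still between calls to the robot, and variables do not carry over. Pictures are saved under pics/ and viewed, and the job is handed in when it is done.

Besides the shell and the picture viewer there is one more tool, called after "Call:" by a JSON object that holds its "method" and its "body", one argument or row to a line. arm_command: Moves the arm, as the interface text tells. Its arguments: {"type":"object","properties":{"plan":{"type":"array"},"newtons":{"type":"number"}},"required":["plan"]}

```bash
mkdir -p pics; cat > h.py <<'E'
import numpy as np,cv2
from station import sensors,vision,job
def obs():
    o=sensors.get_obs()
    print('t',round(o['time_s'],2),'pos',np.round(o['ee_pos'],4),'rot',np.round(o['eef_rot'],3),'F',np.round(o['force'],2),'M',np.round(o['moment'],2),'w',round(o['grip_width'],4),'q',np.round(o['qpos'],3))
    return o
def snap(n,fn):
    p=vision.camera_params(n); im=vision.camera(n); cv2.imwrite('pics/'+fn+'.png',im); np.savez('pics/'+fn+'.npz',K=p['intrinsics'],r=p['rvec'],t=p['tvec']); return im
def load(fn):
    d=np.load('pics/'+fn+'.npz'); return d['K'],np.array(d['r'],float),np.array(d['t'],float).reshape(3)
def ray(P,at):
    K,r,t=P;R=cv2.Rodrigues(r)[0]; d=R.T@np.linalg.inv(K)@np.array([at[1],at[0],1.]); return -R.T@t,d
def onz(P,at,z):
    o,d=ray(P,at); return o+d*(z-o[2])/d[2]
def proj(P,X):
    K,r,t=P; return cv2.projectPoints(np.atleast_2d(np.array(X,float)),r,t,K,None)[0].reshape(-1,2)[:,::-1]
E
python3 - <<'E'
from h import *
obs()
for c in ['side','top','wrist']:
    snap(c,c+'0')
    P=load(c+'0'); print(c,'campos',ray(P,(192,256))[0], ray(P,(192,256))[1])
    for n in ['key','holder','shaker','driver','jar','lock_top']:
        try: r=vision.pinpoint(n,c)
        except Exception as e: r=[];print(e)
        print(n,[(np.round(x['at']).tolist(),round(x['confidence'],2)) for x in r][:5])
obs()
E
```

```text
t 0.0 pos [0.1719 0.5224 0.4041] rot [-3.14  -0.     2.824] F [-0.01 -0.97  0.4 ] M [ 0.05 -0.01 -0.03] w 0.0938 q [ 1.186  0.3    1.522  0.     1.321 -0.067]
side campos [ 0.37429016 -0.57270151  0.42366762] [ 0.29432618  0.8423019  -0.45155925]
key [([270.0, 316.0], 0.97), ([266.0, 260.0], 0.78), ([307.0, 270.0], 0.69), ([326.0, 215.0], 0.69)]
holder []
shaker [([206.0, 241.0], 0.96)]
driver [([346.0, 302.0], 0.83)]
jar [([303.0, 350.0], 0.93)]
lock_top [([164.0, 239.0], 0.91)]
top campos [0.45261079 0.01037868 0.86557994] [ 0.18178736  0.01164262 -0.98359976]
key [([172.0, 312.0], 0.62), ([260.0, 344.0], 0.61), ([213.0, 294.0], 0.58), ([196.0, 187.0], 0.47), ([227.0, 344.0], 0.45)]
holder [([222.0, 361.0], 0.57)]
shaker [([203.0, 197.0], 0.68)]
driver [([220.0, 359.0], 0.31)]
jar [([169.0, 350.0], 0.71)]
lock_top [([197.0, 186.0], 0.63)]
wrist campos [0.09661271 0.54821621 0.38473062] [ 0.27620356 -0.07514521 -0.95833963]
key []
holder []
shaker []
driver []
jar []
lock_top []
t 1.05 pos [0.1719 0.5225 0.4047] rot [3.142 0.    2.824] F [-0.07  0.46 -0.17] M [-0.03  0.02 -0.01] w 0.0938 q [ 1.186  0.3    1.521 -0.     1.321 -0.067]
```

View pics/side0.png

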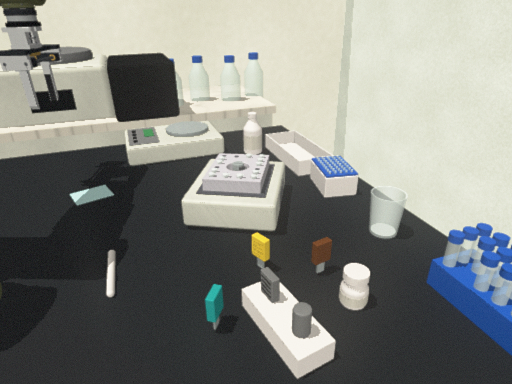

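View pics/top0.png

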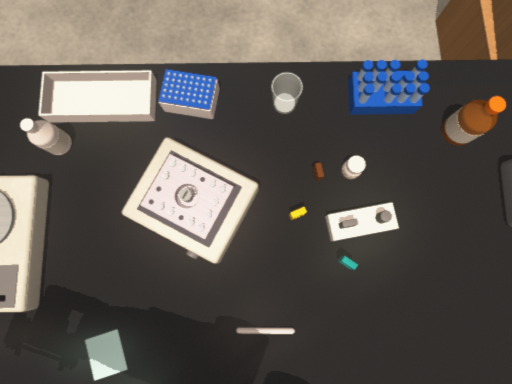

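```bash
python3 - <<'E'
from h import *
im=cv2.imread('pics/top0.png')
a=cv2.resize(im[130:290,270:420],None,fx=4,fy=3.7,interpolation=cv2.INTER_CUBIC)
cv2.imwrite('pics/c1.png',cv2.resize(im[145:285,275:415],None,fx=4,fy=4,interpolation=cv2.INTER_CUBIC))
cv2.imwrite('pics/c2.png',cv2.resize(im[130:270,120:265],None,fx=4,fy=4,interpolation=cv2.INTER_CUBIC))
P=load('top0')
for n,at,z in [('yel',(213,298),.05),('brown',(170,320),.05),('turq',(263,349),.05),('key',(222,348),.076),('drv',(215,385),.076),('jar',(162,355),.062),('lock',(197,186),.104)]:
    print(n,np.round(onz(P,at,z),3))
E
```

```text
yel [ 0.555 -0.073  0.05 ]
brown [ 0.652 -0.126  0.05 ]
turq [ 0.443 -0.181  0.05 ]
key [ 0.53  -0.177  0.076]
drv [ 0.545 -0.258  0.076]
jar [ 0.667 -0.203  0.062]
lock [0.585 0.166 0.104]
```

View pics/c1.png

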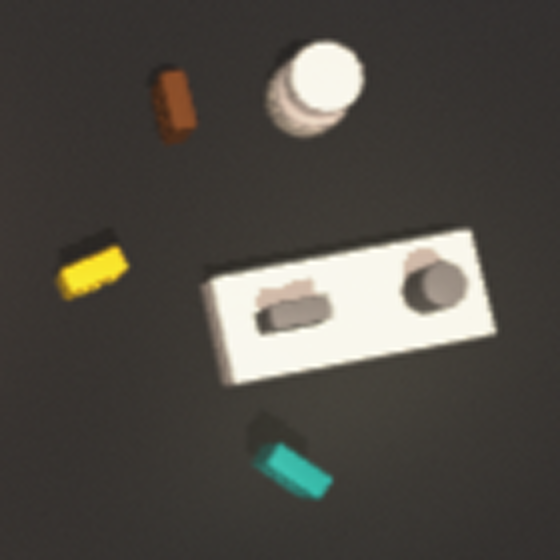

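View pics/c2.png

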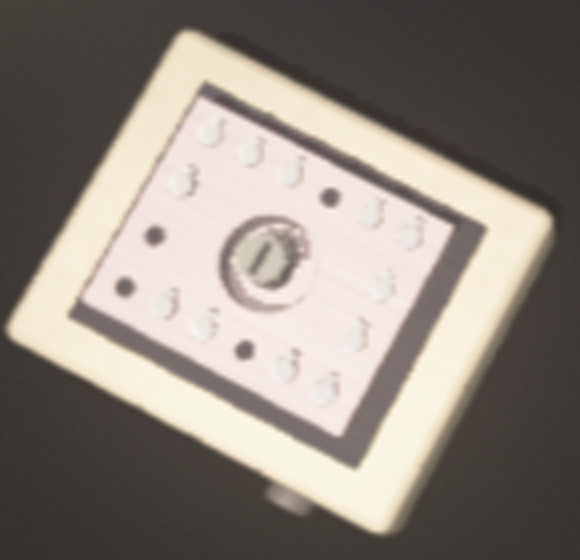

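Key candidates in the top view: yellow (213,298), brown (170,320) and turquoise (263,349) are the look-alikes. The grey box handle at (222,348), standing in the holder's left slot, is the key. The round grey one at (215,385) is the driver. I'll look at the lock and then the key with the wrist camera.

Call:
{"method": "arm_command", "body": {
  "plan": [-1,1,-0.875,-0.03,-0.075,-1,1,-0.875,-0.03,-0.075,-1,1,-0.875,-0.03,-0.075,-1,1,-0.875,-0.03,-0.075,-1,1,-0.875,-0.03,-0.075,-1,1,-0.875,-0.03,-0.075,-1,1,-0.875,-0.03,-0.075,-1,1,-0.875,-0.03,-0.075,-1,1,-0.875,-0.03,-0.075,-1,1,-0.875,-0.03,-0.075,-1,1,-0.875,-0.03,-0.075,-1,1,-0.875,-0.03,-0.075,-1,1,-0.875,-0.03,-0.075,-1,1,-0.875,-0.03,-0.075]
}}

```text
time_s: 2.45
ee_pos: [0.5712, 0.1732, 0.3927]
eef_rot: [3.142, -0.0, 2.668]
force: [0.0, 0.1, -0.7]
grip_width: 0.0943
```

```bash
python3 - <<'E'
from h import *
obs(); im=snap('wrist','w1'); P=load('w1')
r=vision.pinpoint('lock_top','wrist'); 
for x in r: print(x, onz(P,x['at'],.104))
cv2.imwrite('pics/w1b.png',cv2.resize(im,(800,600)))
E
```

```text
t 2.45 pos [0.5712 0.1732 0.3927] rot [ 3.142 -0.     2.668] F [ 0.02  0.1  -0.65] M [-0.03  0.    0.02] w 0.0943 q [ 0.233  0.414  1.395  0.     1.333 -0.864]
{'at': [212.2, 253.5], 'confidence': 0.6} [0.59037146 0.16691442 0.104     ]
```

View pics/w1b.png

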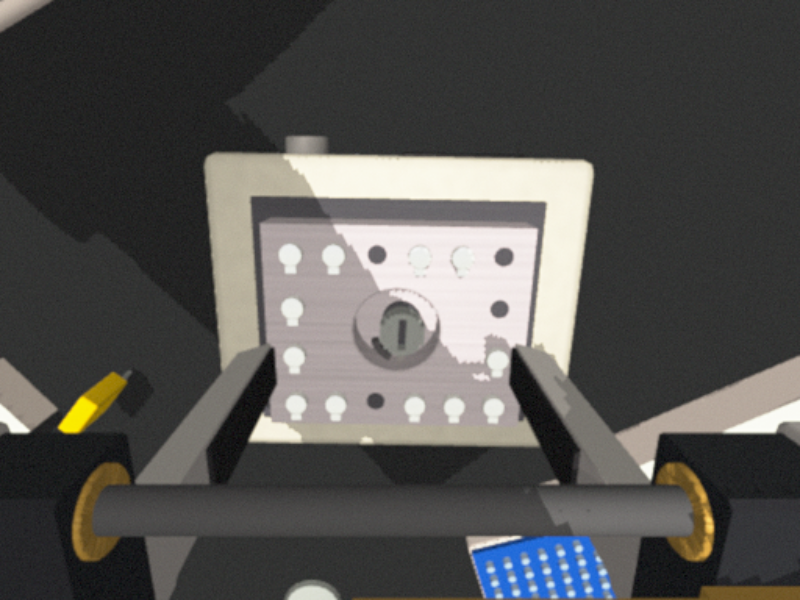

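```bash
python3 - <<'E'
from h import *
im=cv2.imread('pics/w1.png')
cv2.imwrite('pics/w1c.png',cv2.resize(im[130:280,155:355],None,fx=4,fy=4,interpolation=cv2.INTER_CUBIC))
cv2.imwrite('pics/w1d.png',cv2.resize(im[175:245,220:290],None,fx=8,fy=8,interpolation=cv2.INTER_CUBIC))
E
```

```text
(no output)
```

View pics/w1c.png

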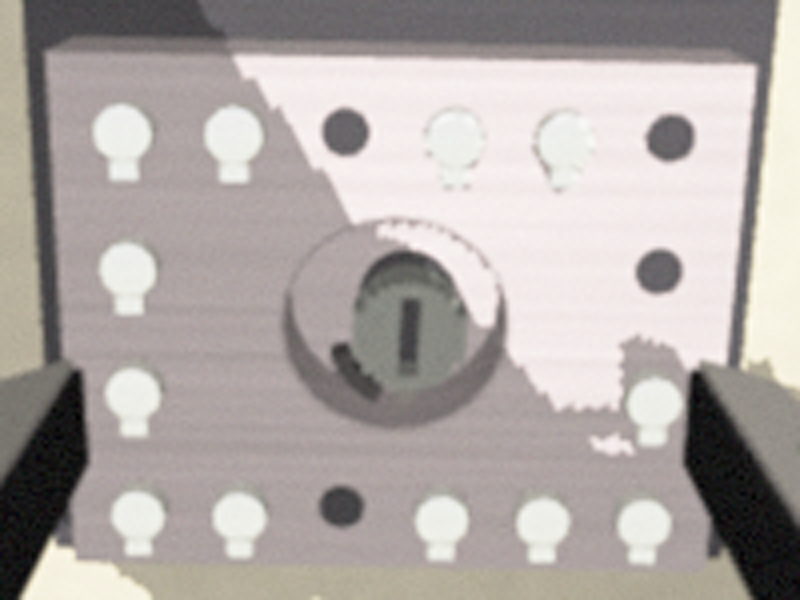

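View pics/w1d.png

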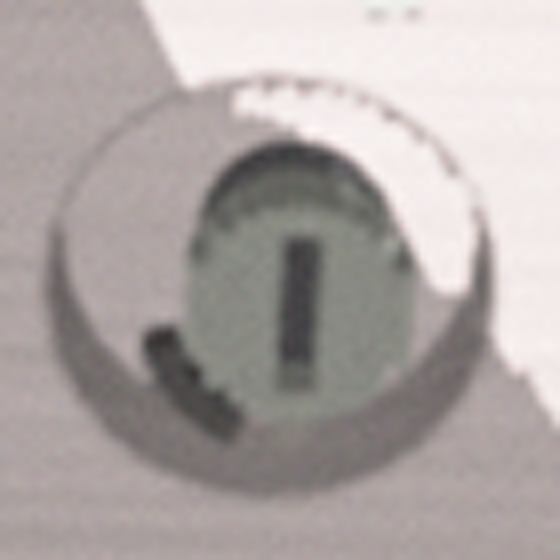

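```bash
python3 - <<'E'
from h import *
P=load('w1'); print(P[0][0,0], ray(P,(192,256))[0])
C=[onz(P,(130+v/4,155+u/4),.102)[:2] for u,v in [(45,53),(757,63),(710,567),(77,560)]]
C=np.array(C);print(np.round(C,4))
print('sides',[round(float(np.linalg.norm(C[i]-C[i-1])),4) for i in range(4)],'angs',[round(float(np.arctan2(*(C[i]-C[i-1])[::-1])),3) for i in range(4)])
c=C.mean(0);print('centre',c)
# bore rim ellipse pts in w1d
for u in [(62,240),(490,240),(276,75),(268,497)]:
    pass
L,R,T,B=[onz(P,(175+v/8,220+u/8),.102)[:2] for u,v in [(50,250),(492,240),(276,77),(268,497)]]
print('bore',(L+R)/2,(T+B)/2,np.linalg.norm(L-R),np.linalg.norm(T-B))
for z in [.104,.107,.111]:
    a,b=[onz(P,(175+v/8,220+u/8),z)[:2] for u,v in [(304,236),(296,390)]]
    l,r=[onz(P,(175+v/8,220+u/8),z)[:2] for u,v in [(186,310),(413,310)]]
    print(z,'slot',(a+b)/2,np.linalg.norm(a-b),np.arctan2(*(a-b)[::-1]),'head',(l+r)/2,np.linalg.norm(l-r))
E
```

```text
310.51571121582504 [0.500891   0.2106839  0.37283488]
[[0.4995 0.1281]
 [0.5723 0.2651]
 [0.6819 0.2073]
 [0.6092 0.0699]]
sides [0.1242, 0.1552, 0.1239, 0.1554] angs [2.654, 1.082, -0.485, -2.058]
centre [0.59072599 0.16759793]
bore [0.58544895 0.16981501] [0.59065248 0.16729311] 0.05094064439415525 0.05169293476334481
0.104 slot [0.59381328 0.16929383] 0.018935426116181302 2.6237501050222924 head [0.593383   0.16945134] 0.02616187049425535
0.107 slot [0.59277633 0.16975572] 0.018724120651270576 2.623750105022292 head [0.59235086 0.16991146] 0.025869923211220607
0.111 slot [0.59139374 0.17037156] 0.01844238003138948 2.6237501050222907 head [0.59097467 0.17052496] 0.025480660167174343
```

```bash
python3 - <<'E'
from h import *
P=load('w1'); p=np.array([.5712,.1732,.3927]);R=cv2.Rodrigues(np.array([np.pi,0,0]))[0];c,s=np.cos(2.668),np.sin(2.668)
R=np.array([[c,-s,0],[s,c,0],[0,0,1]])@R
for d in [(-.008,.047,.199),(-.008,-.047,.199),(.008,.047,.199),(.008,-.047,.199),(0,0,.199)]: print(d,proj(P,p+R@np.array(d)))
im=cv2.imread('pics/w1.png')
cv2.imwrite('pics/w1e.png',cv2.resize(im[205:305,120:400],None,fx=2.85,fy=2.85,interpolation=cv2.INTER_CUBIC))
E
```

```text
(-0.008, 0.047, 0.199) [[243.82437091 323.80445304]]
(-0.008, -0.047, 0.199) [[243.92894208 175.17884082]]
(0.008, 0.047, 0.199) [[220.20836457 325.44830638]]
(0.008, -0.047, 0.199) [[220.33016587 173.39912234]]
(0, 0, 0.199) [[232.20738043 249.43473968]]
```

View pics/w1e.png

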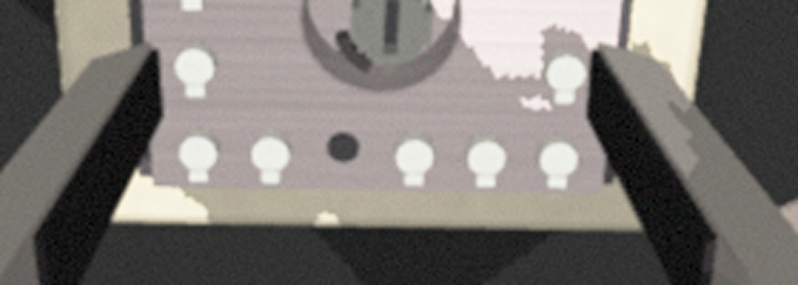

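Call:
{"method": "arm_command", "body": {
  "plan": [-1,-0.1,-0.875,-0.08,-0.435,-1,-0.1,-0.875,-0.08,-0.435,-1,-0.1,-0.875,-0.08,-0.435,-1,-0.1,-0.875,-0.08,-0.435,-1,-0.1,-0.875,-0.08,-0.435,-1,-0.1,-0.875,-0.08,-0.435,-1,-0.1,-0.875,-0.08,-0.435,-1,-0.1,-0.875,-0.08,-0.435,-1,-0.1,-0.875,-0.08,-0.435,-1,-0.1,-0.875,-0.08,-0.435]
}}

```text
time_s: 3.55
ee_pos: [0.5321, -0.1762, 0.361]
eef_rot: [3.141, 0.0, 1.757]
force: [0.5, 0.5, -0.2]
grip_width: 0.094
```

```bash
python3 - <<'E'
from h import *
obs(); im=snap('wrist','w2'); P=load('w2')
cv2.imwrite('pics/w2b.png',cv2.resize(im,(800,600)))
cv2.imwrite('pics/w2c.png',cv2.resize(im[150:290,160:360],None,fx=4,fy=4,interpolation=cv2.INTER_CUBIC))
E
```

```text
t 3.55 pos [ 0.5321 -0.1762  0.361 ] rot [3.141 0.    1.757] F [ 0.48  0.48 -0.24] M [-0.07  0.02  0.02] w 0.094 q [-0.385  0.361  1.544  0.     1.236 -0.572]
```

View pics/w2b.png

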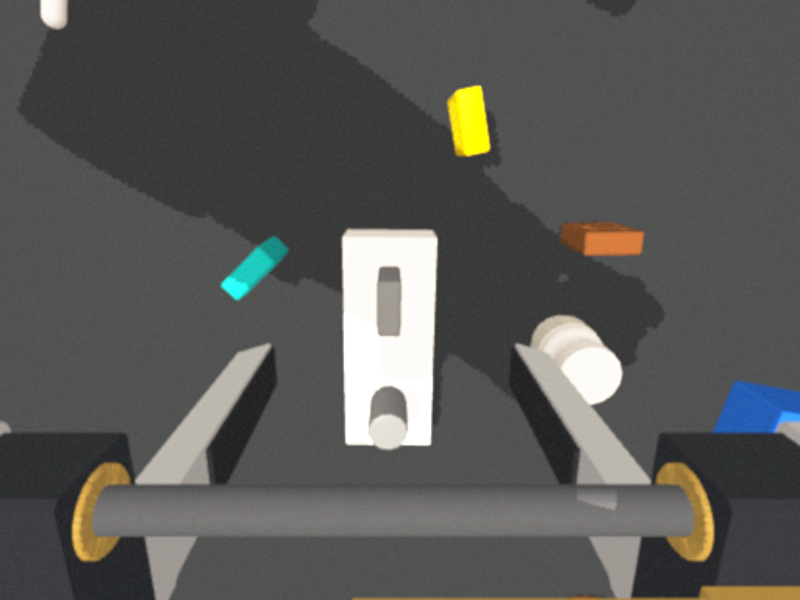

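View pics/w2c.png

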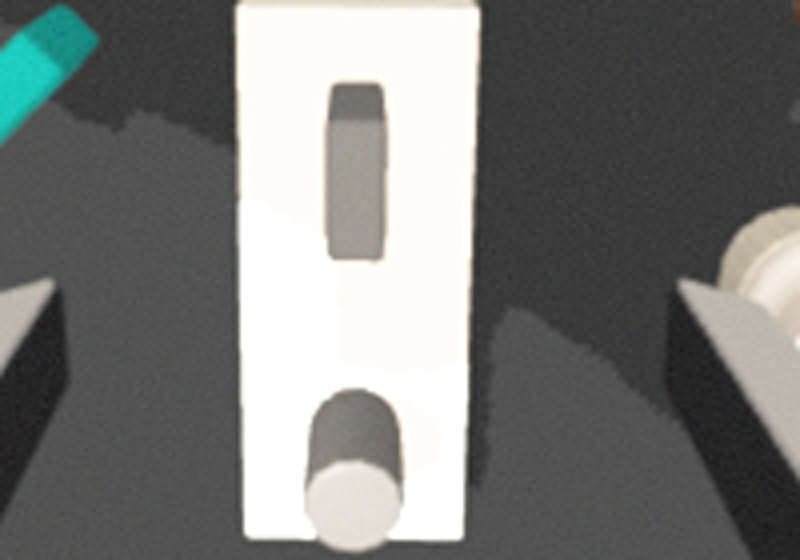

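```bash
python3 - <<'E'
from h import *
P=load('w2'); p=np.array([.5321,-.1762]); y=1.757
ex=np.array([np.cos(y),np.sin(y)]); ey=np.array([np.sin(y),-np.cos(y)])
def rel(pts,z,k=1):
    out=[]
    for u,v in pts:
        X=onz(P,(150+v/4-1.9*k,160+u/4-1.65*k),z)[:2]-p; out.append((X@ex,X@ey))
    return np.array(out)*1000
for k in (0,1):
    K=rel([(327,121),(386,121),(385,261),(329,261)],.076,k);print(K.round(1).tolist(),K.mean(0).round(2), p+ (K.mean(0)[0]*ex+K.mean(0)[1]*ey)/1000)
    H=rel([(236,6),(480,8),(465,540),(246,540)],.034,k);print(H.round(1).tolist(),H.mean(0).round(2))
    d=H[0]-H[3];e=H[1]-H[2];print('dyaw',np.arctan2(d[1],d[0]),np.arctan2(e[1],e[0]),'key',[np.arctan2(*(K[i]-K[j])[::-1]) for i,j in((0,3),(1,2))])
E
```

```text
[[12.5, -6.8], [12.5, 6.2], [-20.4, 6.1], [-20.4, -6.7]] [-3.92 -0.29] [ 0.53253621 -0.18010855]
[[31.2, -30.6], [30.7, 30.1], [-120.6, 29.7], [-120.6, -32.2]] [-44.85  -0.72]
dyaw 0.010754350967649833 0.0027911834076031453 key [np.float64(-0.004826068080301642), np.float64(0.002723974813236378)]
[[14.3, -8.2], [14.3, 4.7], [-18.5, 4.6], [-18.5, -8.1]] [-2.14 -1.77] [ 0.53075948 -0.17862681]
[[33.1, -32.1], [32.6, 28.4], [-118.2, 27.8], [-118.2, -34.0]] [-42.68  -2.47]
dyaw 0.012199411843014636 0.004315670224796064 key [np.float64(-0.003373602223669804), np.float64(0.004212844146249796)]
```

Call:
{"method": "arm_command", "body": {
  "plan": [0.2,-0.003,-0.007,0,0,0.2,-0.003,-0.007,0,0,0.2,-0.003,-0.007,-0.05,0,0.2,-0.003,-0.007,-0.12,0,0.2,-0.003,-0.007,-0.2,0,0.2,-0.003,-0.007,-0.26,0,0.2,-0.003,-0.007,-0.29,0,0.2,-0.003,-0.007,-0.3075,0,0.2,-0.003,-0.007,-0.3075,0,0.2,-0.003,-0.007,-0.3075,0],
  "newtons": 40
}}

```text
time_s: 4.6
ee_pos: [0.531, -0.1804, 0.2387]
eef_rot: [3.14, 0.001, 1.756]
force: [-0.4, -0.3, -0.1]
grip_width: 0.0375
```

```bash
python3 - <<'E'
from h import *
obs(); im=snap('wrist','w3')
cv2.imwrite('pics/w3c.png',cv2.resize(im[150:384,100:412],None,fx=2.5,fy=2.5,interpolation=cv2.INTER_CUBIC))
E
```

```text
t 4.6 pos [ 0.531  -0.1804  0.2387] rot [3.140e+00 1.000e-03 1.756e+00] F [-0.35 -0.32 -0.12] M [-0.07  0.06  0.06] w 0.0375 q [-0.393  0.514  1.64   0.     0.986 -0.578]
```

View pics/w3c.png

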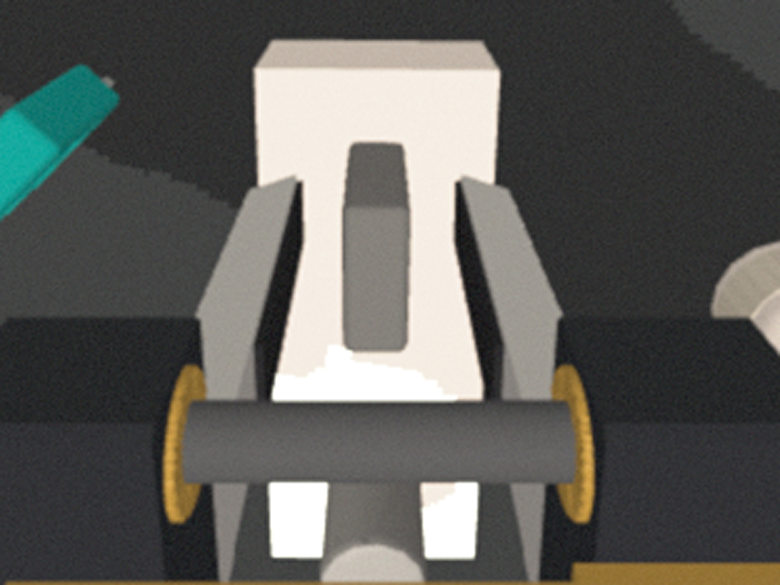

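```bash
python3 - <<'E'
from h import *
P=load('w3'); p=np.array([.531,-.1804,.2387]); y=1.756
ex=np.array([np.cos(y),np.sin(y)]); ey=np.array([np.sin(y),-np.cos(y)])
for u,v in [(343,207),(410,207),(408,350),(345,350)]:
    X=onz(P,(150+v/2.5,100+u/2.5),.076)[:2]-p[:2]; print(np.round([X@ex*1e3,X@ey*1e3],2))
for s in(1,-1):
    q=np.r_[p[:2]+.008*ex+s*.01875*ey,p[2]-.199]; a=proj(P,q)[0]; print('fingertip pred crop',(a[1]-100)*2.5,(a[0]-150)*2.5)
E
```

```text
[17.05 -5.16]
[17.04  8.21]
[-15.78   8.13]
[-15.78  -5.18]
fingertip pred crop 446.39013294151 179.84796214560225
fingertip pred crop 295.03699645010795 179.96194272711796
```

Call:
{"method": "arm_command", "body": {
  "plan": [0.8,0,0,0,0,1,0,0,0,0,1,0,0,0,0,1,0,0,0,0,1,0,0,0,0,1,0,0,0.02,0,1,0,0,0.06,0,1,0,0,0.14,0,1,0,0,0.24,0,1,0,0,0.34,0,1,0,0,0.36,0,1,0,0,0.36,0],
  "newtons": 40
}}

```text
time_s: 5.85
ee_pos: [0.5306, -0.1803, 0.383]
eef_rot: [3.139, 0.001, 1.756]
force: [1.1, 0.6, -1.3]
grip_width: 0.0138
```

```bash
python3 - <<'E'
from h import *
obs(); im=snap('wrist','w4')
cv2.imwrite('pics/w4c.png',cv2.resize(im[130:364,100:412],None,fx=2.5,fy=2.5,interpolation=cv2.INTER_CUBIC))
im=snap('side','s4')
cv2.imwrite('pics/s4c.png',cv2.resize(im[80:384,180:480],None,fx=1.9,fy=1.9,interpolation=cv2.INTER_CUBIC))
E
```

```text
t 5.85 pos [ 0.5306 -0.1803  0.383 ] rot [3.139e+00 1.000e-03 1.756e+00] F [ 1.1   0.59 -1.32] M [-0.02  0.09  0.07] w 0.0138 q [-0.393  0.34   1.519 -0.     1.28  -0.578]
```

View pics/w4c.png

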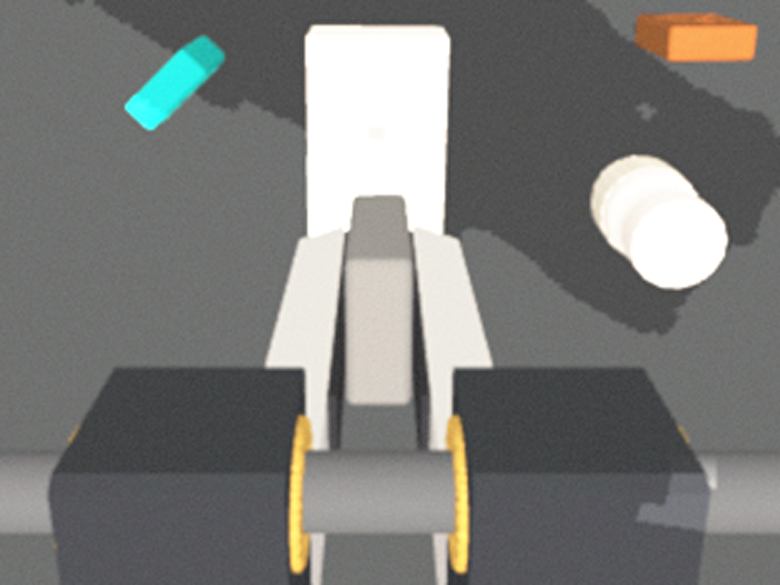

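View pics/s4c.png

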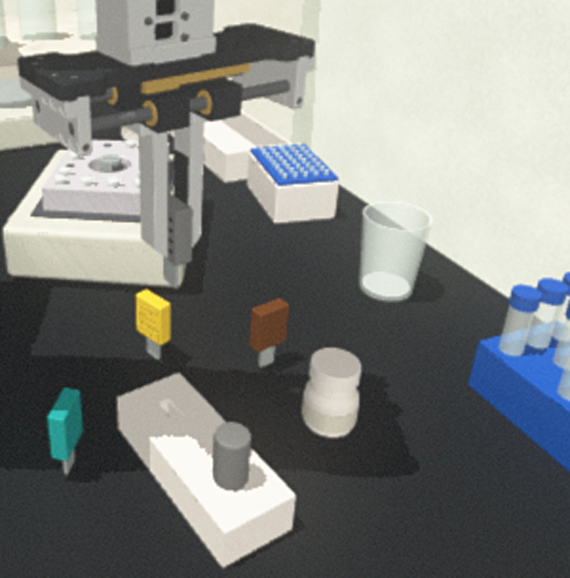

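```bash
python3 - <<'E'
from h import *
P=load('w4'); p=np.array([.5306,-.1803,.383]); y=1.756
R=np.array([[np.cos(y),-np.sin(y),0],[np.sin(y),np.cos(y),0],[0,0,1]])@np.diag([1,-1,-1])
def pr(d): a=proj(P,p+R@np.array(d))[0]; return np.round([(a[1]-100)*2.5,(a[0]-130)*2.5],1)
for x in (0,.0018):
  print('top',[pr((x+sx*.017,sy*.007,.1627)) for sx in(1,-1) for sy in(-1,1)])
  print('bot',[pr((x+.017,sy*.007,.2047)) for sy in(-1,1)])
print('tips',[pr((.008,s*.007,.199)) for s in(-1,1)])
K,r,t=P;Rc=cv2.Rodrigues(r)[0];Rt=Rc@R;print('cam in tool',R.T@(-Rc.T@t-p)); print('R cam<-tool',Rt.round(4))
E
```

```text
top [array([333.1, 256.7]), array([403.2, 256.6]), array([335.9, 404.5]), array([401.9, 404.4])]
bot [array([342.3, 187.5]), array([397.9, 187.4])]
top [array([332.9, 248.4]), array([403.3, 248.3]), array([335.7, 397.1]), array([402., 397.])]
bot [array([342.2, 180.7]), array([398. , 180.6])]
tips [array([341.8, 229.4]), array([398.3, 229.3])]
cam in tool [0.08122196 0.00194388 0.01999553]
R cam<-tool [[-1.200e-03  1.000e+00 -2.000e-04]
 [-9.602e-01 -1.200e-03 -2.793e-01]
 [-2.793e-01 -2.000e-04  9.602e-01]]
```

Call:
{"method": "arm_command", "body": {
  "plan": [1,0.17,0.765,0.02,0,1,0.17,0.765,0.02,0,1,0.17,0.765,0.02,0,1,0.17,0.765,0.02,0,1,0.17,0.765,0.02,0,1,0.17,0.765,0.02,0,1,0.17,0.765,0.02,0,1,0.17,0.765,0.02,0,1,0.17,0.765,0.02,0,1,0.17,0.765,0.02,0]
}}

```text
time_s: 6.95
ee_pos: [0.5986, 0.1241, 0.3891]
eef_rot: [-3.141, 0.0, 1.754]
force: [0.5, -0.0, -0.7]
grip_width: 0.0141
```

```bash
python3 - <<'E'
from h import *
obs(); im=snap('wrist','w5')
cv2.imwrite('pics/w5c.png',cv2.resize(im[50:284,100:412],None,fx=2.5,fy=2.5,interpolation=cv2.INTER_CUBIC))
E
```

```text
t 6.95 pos [0.5986 0.1241 0.3891] rot [-3.141  0.     1.754] F [ 0.5  -0.03 -0.71] M [-0.05  0.07 -0.04] w 0.0141 q [ 0.145  0.449  1.354 -0.     1.34  -0.039]
```

View pics/w5c.png

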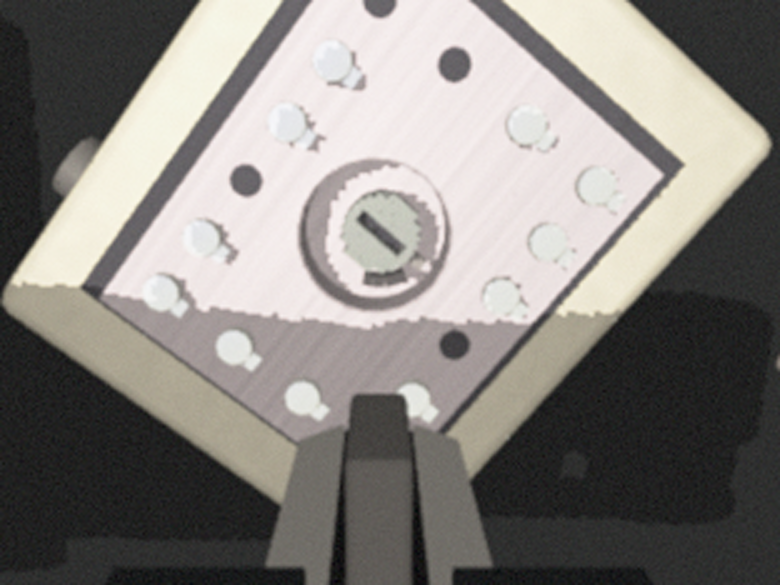

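Call:
{"method": "arm_command", "body": {
  "plan": [1,0.08,0.0575,0,0.427,1,0.08,0.0575,0,0.427,1,0.08,0.0575,0,0.427,1,0.08,0.0575,0,0.427,1,0.08,0.0575,0,0.427,1,0.08,0.0575,0,0.427,1,0.08,0.0575,0,0.427,1,0.08,0.0575,0,0.427]
}}

```text
time_s: 7.8
ee_pos: [0.6307, 0.1479, 0.3897]
eef_rot: [-3.142, 0.0, 2.645]
force: [0.8, 0.4, -0.3]
grip_width: 0.0139
```

```bash
python3 - <<'E'
from h import *
obs(); im=snap('wrist','w6')
cv2.imwrite('pics/w6c.png',cv2.resize(im[50:284,100:412],None,fx=2.5,fy=2.5,interpolation=cv2.INTER_CUBIC))
E
```

```text
t 7.8 pos [0.6307 0.1479 0.3897] rot [-3.142  0.     2.645] F [ 0.75  0.39 -0.29] M [ 0.01 -0.01 -0.01] w 0.0139 q [ 0.174  0.532  1.231 -0.     1.379 -0.9  ]
```

View pics/w6c.png

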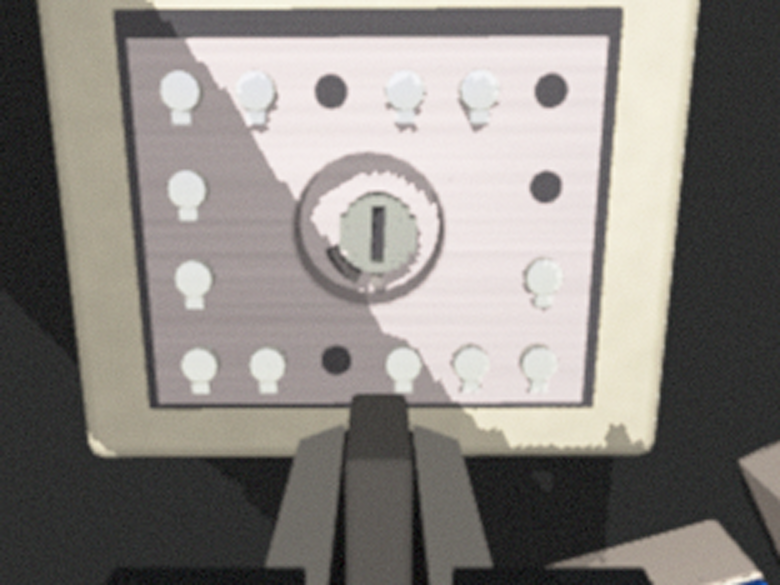

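```bash
cat > fit.py <<'E'
from h import *
from scipy.optimize import least_squares
def tool(p,y):
    R=np.array([[np.cos(y),-np.sin(y),0],[np.sin(y),np.cos(y),0],[0,0,1]])@np.diag([1,-1,-1]); return np.array(p),R
T={'w1':tool([.5712,.1732,.3927],2.668),'w4':tool([.5306,-.1803,.383],1.756),'w5':tool([.5986,.1241,.3891],1.754),'w6':tool([.6307,.1479,.3897],2.645)}
PP={k:load(k) for k in T}
W=[]
def add(img,kind,lab,u,v,s): 
    ox,oy,f={'w1':(155,130,4),'w4':(100,130,2.5),'w5':(100,50,2.5),'w6':(100,50,2.5),'w1d':(220,175,8)}[img]
    W.append((img[:2],kind,lab,np.array([oy+v/f,ox+u/f]),s))
for lab,uv in zip([(-1,-1),(-1,1),(1,1),(1,-1)],[(45,53),(757,63),(710,567),(77,560)]): add('w1','blk',lab,*uv,.8)
for lab,uv in zip([(-1,-1),(-1,1),(1,1),(1,-1)],[(126,38),(609,37),(592,407),(155,407)]): add('w6','blk',lab,*uv,.8)
add('w1d','slot',-1,304,236,.7);add('w1d','slot',1,296,390,.7)
add('w6','slot',-1,377.5,205,.7);add('w6','slot',1,377,261,.7)
add('w5','slot',-1,361,214,.7);add('w5','slot',1,401,250,.7)
for im,l in {'w4':[(355,196),(404,196),(345,258),(412,258)],'w5':[(352,395),(405,395),(346,458),(412,458)],'w6':[(352,395),(406,395),(346,458),(412,458)]}.items():
    for (sy,d),uv in zip([(-1,.2047),(1,.2047),(-1,.1627),(1,.1627)],l): add(im,'hnd',(sy,d),*uv,1.)
def model(x):
    sx,sy,yaw,dy,z,t,hx=x[:7]; br=x[7:10]; bt=x[10:13]; out=[]
    ex=np.array([np.cos(yaw),np.sin(yaw),0]);ey=np.array([-np.sin(yaw),np.cos(yaw),0]);c=np.array([sx,sy,0])
    for im,kind,lab,o,s in W:
        if kind=='blk': X=c+lab[0]*.0625*ex*(1)+lab[1]*.0775*ey+[0,0,.102]
        elif kind=='slot':
            a=yaw-t; X=c+dy*ey+lab*.0095*np.array([np.cos(a),np.sin(a),0])+[0,0,z]
        else:
            p,R=T[im]; X=p+R@np.array([hx+.017,lab[0]*.007,lab[1]])
        K,r,tt=PP[im]; Xc=cv2.Rodrigues(br)[0]@(cv2.Rodrigues(r)[0]@X+tt)+bt
        q=K@Xc; out.append((np.array([q[1],q[0]])/q[2]-o)/s)
    pri=[t/.2,(z-.1075)/.003,hx/.003]+list(br/.007)+list(bt/.0015)
    return np.r_[np.ravel(out),pri]
r=least_squares(model,np.r_[.59,.167,-.487,.003,.108,.03,0,np.zeros(6)])
x=r.x;C=np.linalg.inv(r.jac.T@r.jac)
for n,a,b in zip('sx sy yaw dy z t hx rx ry rz tx ty tz'.split(),x,np.sqrt(np.diag(C))): print(n,round(a,4),'+-',round(b,4))
lock=np.array([x[0]-x[3]*np.sin(x[2]),x[1]+x[3]*np.cos(x[2])]);print('lock',lock,'cost',r.cost)
for w,e in zip(W,r.fun.reshape(-1)[:2*len(W)].reshape(-1,2)): print(w[0],w[1],w[2],e.round(2))
E
python3 fit.py
```

```text
sx 0.5902 +- 0.0006
sy 0.1666 +- 0.0005
yaw -0.4926 +- 0.0051
dy 0.0028 +- 0.0004
z 0.1066 +- 0.0013
t 0.0338 +- 0.0259
hx -0.0016 +- 0.0007
rx -0.0079 +- 0.0035
ry -0.0028 +- 0.0034
rz -0.0033 +- 0.0043
tx 0.002 +- 0.0006
ty -0.0017 +- 0.001
tz -0.0004 +- 0.0006
lock [0.59155041 0.16902424] cost 46.268650044868934
w1 blk (-1, -1) [-0.19  0.57]
w1 blk (-1, 1) [0.03 0.51]
w1 blk (1, 1) [ 1.93 -0.15]
w1 blk (1, -1) [ 1.68 -0.21]
w6 blk (-1, -1) [0.47 0.81]
w6 blk (-1, 1) [-0.96 -0.17]
w6 blk (1, 1) [-2.79 -4.03]
w6 blk (1, -1) [-1.06  2.44]
w1 slot -1 [-0.73  0.29]
w1 slot 1 [-0.19  0.08]
w6 slot -1 [-0.1   0.83]
w6 slot 1 [0.09 0.27]
w5 slot -1 [ 0.87 -0.64]
w5 slot 1 [1.22 0.95]
w4 hnd (-1, 0.2047) [-1.18 -2.67]
w4 hnd (1, 0.2047) [-1.28 -0.  ]
w4 hnd (-1, 0.1627) [ 1.69 -1.42]
w4 hnd (1, 0.1627) [ 1.55 -0.13]
w5 hnd (-1, 0.2047) [-0.41 -0.61]
w5 hnd (1, 0.2047) [-0.48  0.45]
w5 hnd (-1, 0.1627) [ 2.04 -0.99]
w5 hnd (1, 0.1627) [1.95 0.68]
w6 hnd (-1, 0.2047) [-2.24  0.01]
w6 hnd (1, 0.2047) [-2.34  0.73]
w6 hnd (-1, 0.1627) [-0.31 -0.06]
w6 hnd (1, 0.1627) [-0.43  1.7 ]
```

```bash
sed -i "s/(155,407)\]): add('w6','blk',lab,\*uv,.8)/(155,407)]): add('w6','blk',lab,*uv,.8 if lab[0]<0 else 5)/" fit.py; python3 fit.py | head -30; python3 - <<'E'
from h import *
im=cv2.imread('pics/w6.png')
cv2.imwrite('pics/w6d.png',cv2.resize(im[105:185,210:290],None,fx=7,fy=7,interpolation=cv2.INTER_CUBIC))
im=cv2.imread('pics/w5.png')
cv2.imwrite('pics/w5d.png',cv2.resize(im[105:185,210:290],None,fx=7,fy=7,interpolation=cv2.INTER_CUBIC))
E
```

```text
sx 0.5902 +- 0.0006
sy 0.1664 +- 0.0005
yaw -0.4942 +- 0.0059
dy 0.0029 +- 0.0004
z 0.1082 +- 0.0014
t 0.0336 +- 0.0259
hx -0.0021 +- 0.0007
rx -0.0062 +- 0.0035
ry -0.0026 +- 0.0035
rz -0.0047 +- 0.0046
tx 0.002 +- 0.0006
ty -0.0018 +- 0.001
tz 0.0009 +- 0.0006
lock [0.59159627 0.16898978] cost 27.766249889500834
w1 blk (-1, -1) [-0.62  0.9 ]
w1 blk (-1, 1) [-0.37 -0.21]
w1 blk (1, 1) [ 0.75 -0.83]
w1 blk (1, -1) [0.5  0.07]
w6 blk (-1, -1) [0.5  1.07]
w6 blk (-1, 1) [-0.86 -1.03]
w6 blk (1, 1) [-0.57 -0.78]
w6 blk (1, -1) [-0.3   0.42]
w1 slot -1 [-0.81  0.33]
w1 slot 1 [-0.28  0.12]
w6 slot -1 [-0.21  0.72]
w6 slot 1 [0.   0.17]
w5 slot -1 [ 0.75 -0.68]
w5 slot 1 [1.11 0.93]
w4 hnd (-1, 0.2047) [-1.11 -2.58]
w4 hnd (1, 0.2047) [-1.24 -0.08]
```

View pics/w6d.png

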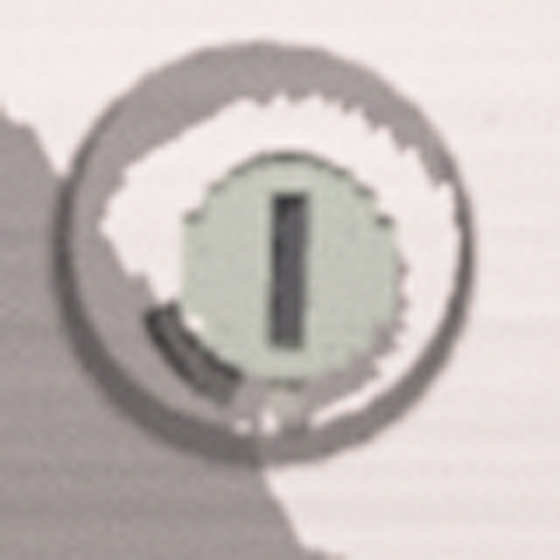

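View pics/w5d.png

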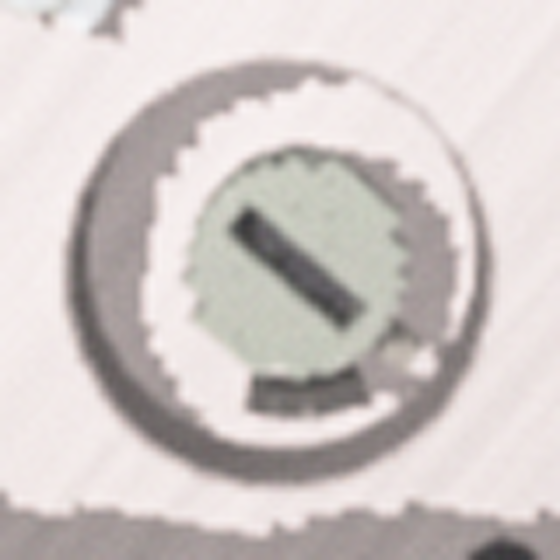

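Call:
{"method": "arm_command", "body": {
  "plan": [1,-0.1,0.052,0,-0.019,1,-0.1,0.052,0,-0.019,1,-0.1,0.052,-0.05,-0.019,1,-0.1,0.052,-0.1,-0.019,1,-0.1,0.052,-0.117,-0.019,1,-0.1,0.052,-0.117,-0.019,1,-0.1,0.052,-0.117,-0.019,1,-0.1,0.052,-0.117,-0.019]
}}

```text
time_s: 8.65
ee_pos: [0.5909, 0.1694, 0.344]
eef_rot: [3.141, 0.001, 2.61]
force: [0.4, 0.0, -0.7]
grip_width: 0.0138
```

```bash
python3 - <<'E'
from h import *
obs(); im=snap('wrist','w7')
cv2.imwrite('pics/w7c.png',cv2.resize(im[130:284,150:362],None,fx=3.7,fy=3.7,interpolation=cv2.INTER_CUBIC))
im=snap('side','s7')
cv2.imwrite('pics/s7c.png',cv2.resize(im[100:220,170:310],None,fx=5,fy=5,interpolation=cv2.INTER_CUBIC))
im=snap('top','t7')
cv2.imwrite('pics/t7c.png',cv2.resize(im[130:270,120:265],None,fx=4,fy=4,interpolation=cv2.INTER_CUBIC))
E
```

```text
t 8.65 pos [0.5909 0.1694 0.344 ] rot [3.141e+00 1.000e-03 2.610e+00] F [ 0.35  0.01 -0.69] M [-0.01  0.02  0.03] w 0.0138 q [ 0.22   0.495  1.395 -0.     1.25  -0.819]
```

View pics/w7c.png

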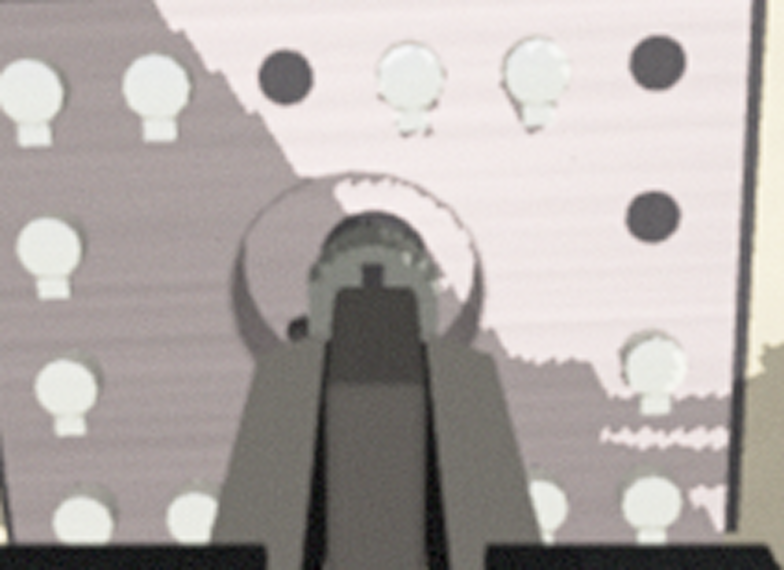

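View pics/s7c.png

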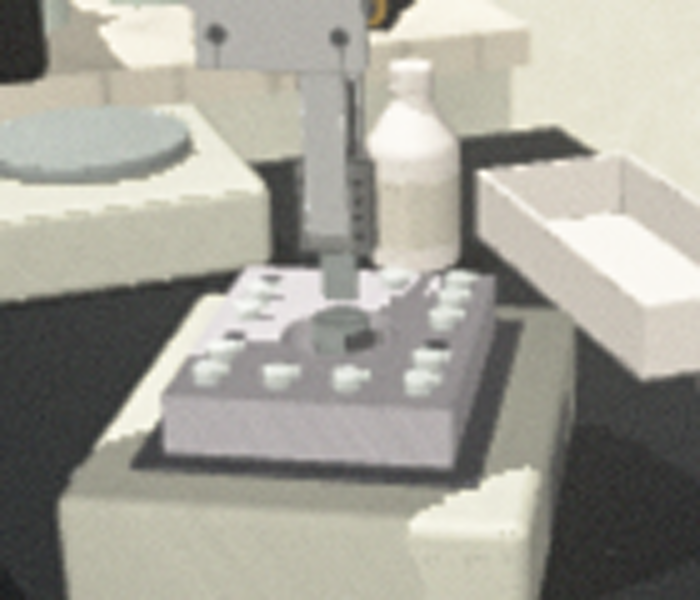

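```bash
cat > c.py <<'E'
from h import *
P=load('w7'); p=np.array([.5909,.1694,.344]); y=2.61
ex=np.array([np.cos(y),np.sin(y)])
for nm,br,bt in [('raw',np.zeros(3),np.zeros(3)),('fit',np.array([-.0062,-.0026,-.0047]),np.array([.002,-.0018,.0009])),('rotonly',np.array([-.0062-.007,0,0]),np.zeros(3))]:
    K,r,t=P;R=cv2.Rodrigues(br)[0];Rn=R@cv2.Rodrigues(r)[0];tn=R@t+bt
    Q=(K,cv2.Rodrigues(Rn)[0],tn)
    f=lambda u,v,z:(onz(Q,(130+v/3.7,150+u/3.7),z)[:2]-p[:2])@ex*1e3
    hb=f(375,288,p[2]-.2047)-17; ht=f(377,383,p[2]-.1627)-17
    print(nm,'hx',hb,ht,'slot c',[f(373,264,z)-9.5 for z in(.106,.108,.110)])
E
python3 c.py
```

```text
raw hx -2.9784848383955165 -1.5898276777868894 slot c [np.float64(-2.2592049319160417), np.float64(-1.5934571363350054), np.float64(-0.9277093407538715)]
fit hx -3.6423044391915376 -2.607686012785459 slot c [np.float64(-2.6795153121361306), np.float64(-2.0275027563270838), np.float64(-1.375490200518147)]
rotonly hx -0.2449093019150297 0.6630716470241147 slot c [np.float64(0.922389415406597), np.float64(1.5589385661985116), np.float64(2.195487716990508)]
```

View pics/t7c.png

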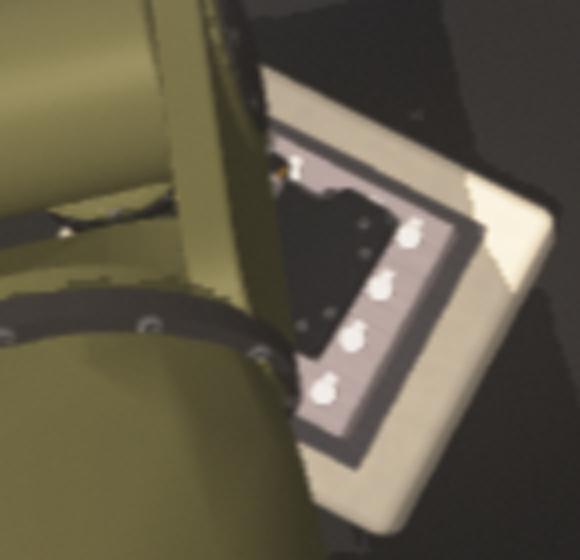

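Call:
{"method": "arm_command", "body": {
  "plan": [1,-0.002,0,-0.005,0,1,-0.002,0,-0.01,0,1,-0.002,0,-0.0125,0,1,-0.002,0,-0.015,0,1,-0.002,0,-0.0175,0,1,-0.002,0,-0.02,0,1,-0.002,0,-0.02,0,1,-0.002,0,-0.02,0]
}}

```text
time_s: 9.6
ee_pos: [0.5899, 0.1695, 0.3348]
eef_rot: [3.142, -0.0, 2.61]
force: [0.4, 0.0, -1.2]
grip_width: 0.014
```

Call:
{"method": "arm_command", "body": {
  "plan": [1,0,0,-0.0025,0,1,0,0,-0.005,0,1,0,0,-0.0075,0,1,0,0,-0.0075,0]
}}

```text
time_s: 10.0
ee_pos: [0.5898, 0.1694, 0.3316]
eef_rot: [-3.141, -0.0, 2.61]
force: [-0.4, -0.5, -1.1]
grip_width: 0.0139
```

Call:
{"method": "arm_command", "body": {
  "plan": [1,0,0,-0.0025,0,1,0,0,-0.005,0,1,0,0,-0.0075,0,1,0,0,-0.0075,0]
}}

```text
time_s: 10.4
ee_pos: [0.5898, 0.1694, 0.3287]
eef_rot: [-3.141, -0.0, 2.61]
force: [-0.3, -0.3, -0.9]
grip_width: 0.014
```

```bash
python3 - <<'E'
from h import *
obs(); im=snap('side','s8')
cv2.imwrite('pics/s8c.png',cv2.resize(im[100:220,170:310],None,fx=5,fy=5,interpolation=cv2.INTER_CUBIC))
E
```

```text
t 10.4 pos [0.5898 0.1694 0.3287] rot [-3.141 -0.     2.61 ] F [-0.27 -0.33 -0.88] M [-0.    0.02 -0.  ] w 0.014 q [ 0.22   0.508  1.413 -0.     1.221 -0.819]
```

View pics/s8c.png

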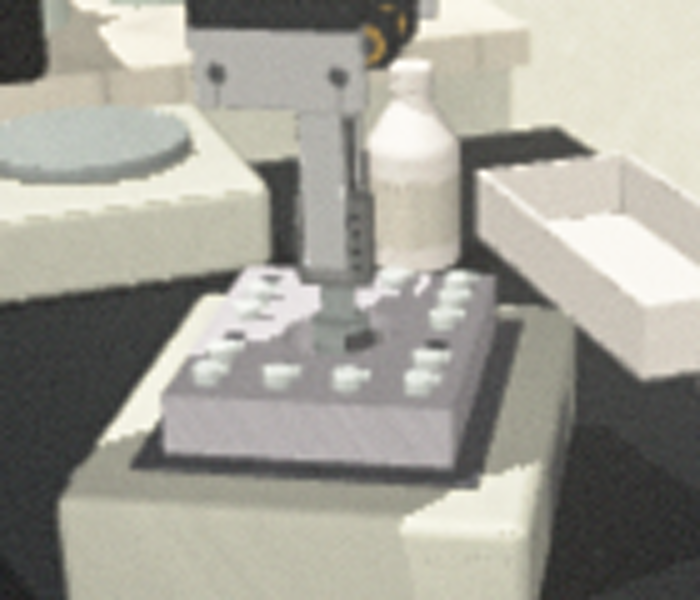

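Call:
{"method": "arm_command", "body": {
  "plan": [1,0,0,-0.0013,0,1,0,0,-0.0025,0,1,0,0,-0.0038,0,1,0,0,-0.005,0,1,0,0,-0.005,0]
}}

```text
time_s: 10.95
ee_pos: [0.5898, 0.1695, 0.3268]
eef_rot: [-3.142, -0.0, 2.61]
force: [0.6, -0.2, -1.0]
grip_width: 0.014
```

Call:
{"method": "arm_command", "body": {
  "plan": [1,0,0,-0.0013,0,1,0,0,-0.0025,0,1,0,0,-0.0038,0,1,0,0,-0.0038,0]
}}

```text
time_s: 11.35
ee_pos: [0.5899, 0.1694, 0.3257]
eef_rot: [3.141, 0.0, 2.61]
force: [-1.2, -0.7, 3.9]
grip_width: 0.0139
```

Call:
{"method": "arm_command", "body": {
  "plan": [1,0,0,-0.0015,0,1,0,0,-0.003,0,1,0,0,-0.0045,0,1,0,0,-0.006,0,1,0,0,-0.0075,0,1,0,0,-0.009,0,1,0,0,-0.01,0,1,0,0,-0.01,0]
}}

```text
time_s: 12.15
ee_pos: [0.5899, 0.1694, 0.3218]
eef_rot: [3.141, 0.0, 2.61]
force: [-1.5, -0.8, 8.0]
grip_width: 0.0138
```

```bash
python3 - <<'E'
from h import *
obs()
E
```

```text
t 12.15 pos [0.5899 0.1694 0.3218] rot [3.141 0.    2.61 ] F [-1.46 -0.84  7.99] M [-0.16  0.56 -0.05] w 0.0138 q [ 0.22   0.515  1.419 -0.     1.207 -0.819]
```

Call:
{"method": "arm_command", "body": {
  "plan": [1,0,0,-0.0013,0,1,0,0,-0.0013,0,1,0,0,-0.0013,-0.03,1,0,0.0002,-0.0013,-0.06,1,0.0002,0.0004,-0.0013,-0.09,1,0.0004,0.0006,-0.0013,-0.12,1,0.0005,0.0007,-0.0013,-0.15,1,0.0006,0.0008,-0.0013,-0.18,1,0.0007,0.0009,-0.0013,-0.21,1,0.0008,0.001,-0.0013,-0.239,1,0.0008,0.001,-0.0013,-0.239]
}}

```text
time_s: 13.25
ee_pos: [0.5903, 0.1698, 0.3215]
eef_rot: [3.141, 0.001, 2.107]
force: [-2.1, -0.4, 7.9]
grip_width: 0.0137
```

```bash
python3 - <<'E'
from h import *
obs()
im=snap('wrist','w9')
cv2.imwrite('pics/w9c.png',cv2.resize(im[130:284,150:362],None,fx=3.7,fy=3.7,interpolation=cv2.INTER_CUBIC))
E
```

```text
t 13.25 pos [0.5903 0.1698 0.3215] rot [3.141e+00 1.000e-03 2.107e+00] F [-2.15 -0.35  7.95] M [-0.36  0.44 -0.  ] w 0.0137 q [ 0.22   0.516  1.418 -0.     1.206 -0.316]
```

View pics/w9c.png

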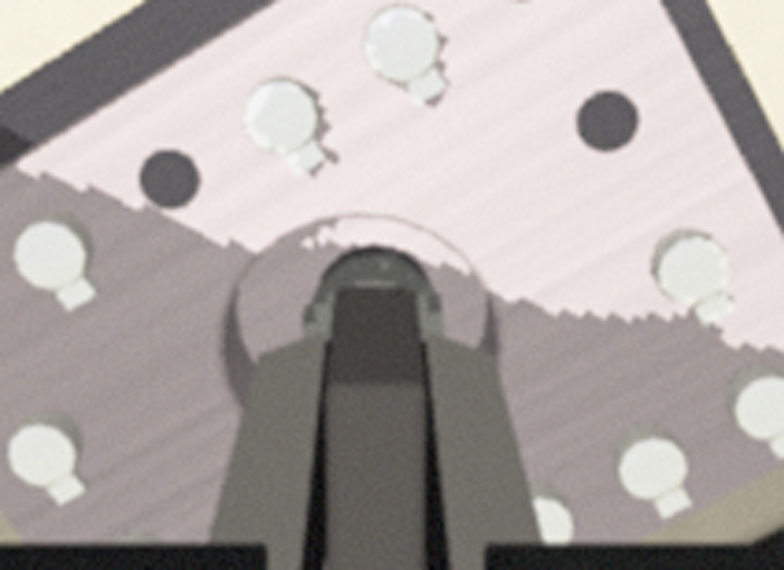

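Call:
{"method": "arm_command", "body": {
  "plan": [1,0.0001,0.0002,-0.0008,-0.03,1,0.0003,0.0003,-0.0008,-0.07,1,0.0004,0.0004,-0.0008,-0.11,1,0.0006,0.0005,-0.0008,-0.15,1,0.0008,0.0006,-0.0008,-0.19,1,0.001,0.0007,-0.0008,-0.23,1,0.0011,0.0008,-0.0008,-0.27,1,0.0012,0.0008,-0.0008,-0.31,1,0.0013,0.0008,-0.0008,-0.34,1,0.0014,0.0008,-0.0008,-0.36,1,0.0014,0.0008,-0.0008,-0.36]
}}

```text
time_s: 14.4
ee_pos: [0.5908, 0.17, 0.3211]
eef_rot: [3.141, 0.0, 1.354]
force: [-3.4, -2.7, 9.2]
grip_width: 0.0141
```

```bash
python3 - <<'E'
from h import *
obs()
E
```

```text
t 14.4 pos [0.5908 0.17   0.3211] rot [3.141 0.    1.354] F [-3.36 -2.7   9.15] M [-0.66  0.6   0.01] w 0.0141 q [ 2.210e-01  5.180e-01  1.417e+00 -1.000e-03  1.207e+00  4.380e-01]
```

Call:
{"method": "arm_command", "body": {
  "plan": [1,-0.001,-0.0008,0.0004,0,1,-0.002,-0.0015,0.0005,0,1,-0.002,-0.0015,0.0005,-0.015,1,-0.002,-0.0015,0.0005,-0.03,1,-0.002,-0.0015,0.0005,-0.045,1,-0.002,-0.0015,0.0005,-0.045]
}}

```text
time_s: 15.0
ee_pos: [0.5903, 0.1696, 0.3216]
eef_rot: [3.139, -0.001, 1.26]
force: [0.5, -0.7, 8.9]
grip_width: 0.0141
```

```bash
python3 - <<'E'
from h import *
obs()
E
```

```text
t 15.0 pos [0.5903 0.1696 0.3216] rot [ 3.139e+00 -1.000e-03  1.260e+00] F [ 0.51 -0.7   8.85] M [-0.07 -0.18  0.03] w 0.0141 q [ 0.22   0.515  1.419 -0.     1.205  0.531]
```

Call:
{"method": "arm_command", "body": {
  "plan": [1,0,0,0,-0.012,1,0,0,0,-0.024,1,0,0,0,-0.024]
}}

```text
time_s: 15.3
ee_pos: [0.5902, 0.1696, 0.3216]
eef_rot: [3.139, -0.001, 1.21]
force: [1.4, 0.2, 7.9]
grip_width: 0.0137
```

```bash
python3 - <<'E'
from h import *
obs()
E
```

```text
t 15.3 pos [0.5902 0.1696 0.3216] rot [ 3.139e+00 -1.000e-03  1.210e+00] F [1.39 0.21 7.92] M [-0.05 -0.17  0.04] w 0.0137 q [ 0.22   0.515  1.419 -0.     1.205  0.581]
```

Call:
{"method": "arm_command", "body": {
  "plan": [1,0,0,0,-0.012,1,0,0,0,-0.024,1,0,0,0,-0.024]
}}

```text
time_s: 15.6
ee_pos: [0.5903, 0.1696, 0.3216]
eef_rot: [3.139, -0.002, 1.16]
force: [1.6, -0.7, 8.0]
grip_width: 0.0137
```

```bash
python3 - <<'E'
from h import *
obs()
E
```

```text
t 15.6 pos [0.5903 0.1696 0.3216] rot [ 3.139e+00 -2.000e-03  1.160e+00] F [ 1.55 -0.73  7.97] M [-0.09 -0.26  0.03] w 0.0137 q [ 0.22   0.515  1.419 -0.     1.205  0.631]
```

Call:
{"method": "arm_command", "body": {
  "plan": [1,0,0,0,-0.008,1,0,0,0,-0.017,1,0,0,0,-0.017]
}}

```text
time_s: 15.9
ee_pos: [0.5903, 0.1696, 0.3216]
eef_rot: [3.139, -0.002, 1.125]
force: [2.2, -0.0, 6.4]
grip_width: 0.0139
```

```bash
python3 - <<'E'
from h import *
obs()
E
```

```text
t 15.9 pos [0.5903 0.1696 0.3216] rot [ 3.139e+00 -2.000e-03  1.125e+00] F [ 2.23 -0.04  6.44] M [-0.12 -0.26  0.07] w 0.0139 q [ 0.22   0.515  1.419 -0.     1.205  0.666]
```

Call:
{"method": "arm_command", "body": {
  "plan": [1,0,0,0,-0.008,1,0,0,0,-0.016,1,0,0,0,-0.016]
}}

```text
time_s: 16.2
ee_pos: [0.5903, 0.1696, 0.3216]
eef_rot: [3.139, -0.002, 1.091]
force: [-0.1, -0.4, 8.0]
grip_width: 0.0136
```

```bash
python3 - <<'E'
from h import *
obs()
E
```

```text
t 16.2 pos [0.5903 0.1696 0.3216] rot [ 3.139e+00 -2.000e-03  1.091e+00] F [-0.05 -0.44  7.96] M [-0.19 -0.22  0.09] w 0.0136 q [ 0.22   0.515  1.419 -0.     1.205  0.7  ]
```

Call:
{"method": "arm_command", "body": {
  "plan": [1,0,0,0,-0.006,1,0,0,0,-0.012,1,0,0,0,-0.012]
}}

```text
time_s: 16.5
ee_pos: [0.5903, 0.1696, 0.3216]
eef_rot: [3.139, -0.002, 1.066]
force: [2.1, 0.3, 8.5]
grip_width: 0.0135
```

```bash
python3 - <<'E'
from h import *
obs()
E
```

```text
t 16.5 pos [0.5903 0.1696 0.3216] rot [ 3.139e+00 -2.000e-03  1.066e+00] F [2.07 0.29 8.54] M [-0.14 -0.2   0.04] w 0.0135 q [ 0.22   0.515  1.419 -0.     1.205  0.725]
```

Call:
{"method": "arm_command", "body": {
  "plan": [1,0,0,0,-0.006,1,0,0,0,-0.012,1,0,0,0,-0.012]
}}

```text
time_s: 16.8
ee_pos: [0.5903, 0.1696, 0.3216]
eef_rot: [3.139, -0.002, 1.041]
force: [0.7, -0.5, 7.1]
grip_width: 0.0133
```

```bash
python3 - <<'E'
from h import *
obs()
for i in range(3): vision.camera('side'); print(sensors.get_obs()['moment'][2])
E
```

```text
t 16.8 pos [0.5903 0.1696 0.3216] rot [ 3.139e+00 -2.000e-03  1.041e+00] F [ 0.73 -0.55  7.13] M [-0.13 -0.26  0.06] w 0.0133 q [ 0.22   0.515  1.419 -0.     1.205  0.75 ]
0.008520346256178816
0.016544709032751334
0.0461876112115085
```

Call:
{"method": "arm_command", "body": {
  "plan": [1,0,0,0,-0.006,1,0,0,0,-0.012,1,0,0,0,-0.012]
}}

```text
time_s: 17.25
ee_pos: [0.5903, 0.1696, 0.3216]
eef_rot: [3.139, -0.002, 1.016]
force: [2.1, 0.5, 8.0]
grip_width: 0.0138
```

```bash
python3 - <<'E'
from h import *
obs()
for i in range(4): vision.camera('side'); print(sensors.get_obs()['moment'][2])
E
```

```text
t 17.25 pos [0.5903 0.1696 0.3216] rot [ 3.139e+00 -2.000e-03  1.016e+00] F [2.13 0.5  8.01] M [-0.09 -0.21  0.06] w 0.0138 q [ 0.22   0.515  1.419 -0.     1.205  0.775]
0.10658166867967067
0.06514471198328238
0.09613053705172114
0.017093092521685435
```

Call:
{"method": "arm_command", "body": {
  "plan": [1,0,0,0,-0.006,1,0,0,0,-0.012,1,0,0,0,-0.012]
}}

```text
time_s: 17.75
ee_pos: [0.5903, 0.1696, 0.3216]
eef_rot: [3.139, -0.002, 0.991]
force: [0.8, 0.3, 8.2]
grip_width: 0.0138
```

```bash
python3 - <<'E'
from h import *
obs()
im=snap('wrist','w10')
cv2.imwrite('pics/w10c.png',cv2.resize(im[130:284,150:362],None,fx=3.7,fy=3.7,interpolation=cv2.INTER_CUBIC))
m=[]
for i in range(4): m.append(sensors.get_obs()['moment'][2]);vision.camera('side')
print(np.round(m,3),np.mean(m))
E
```

```text
t 17.75 pos [0.5903 0.1696 0.3216] rot [ 3.139e+00 -2.000e-03  9.910e-01] F [0.76 0.26 8.16] M [-0.16 -0.23  0.16] w 0.0138 q [ 0.22   0.515  1.419 -0.     1.205  0.8  ]
[0.112 0.185 0.153 0.176] 0.15635470491398312
```

View pics/w10c.png

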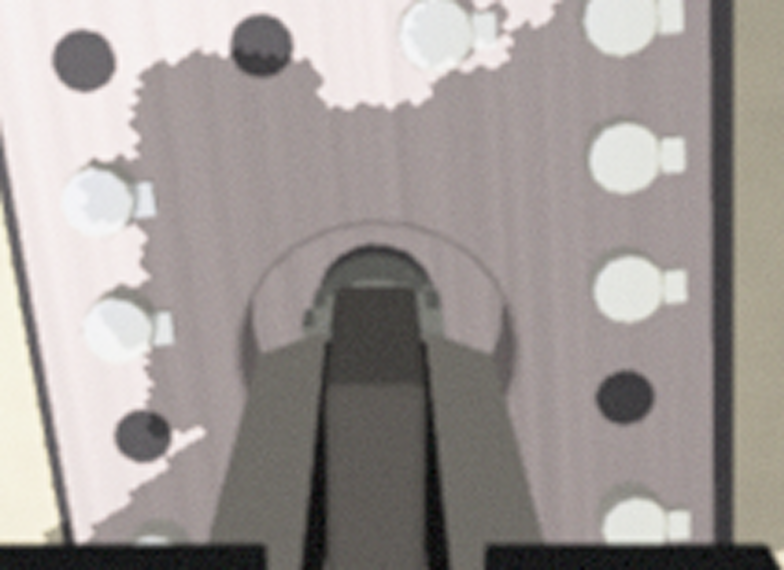

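Clear stop felt (Mz rose from about 0.05 to 0.16 N m). I'll ease off the turn and let the lock rise.

Call:
{"method": "arm_command", "body": {
  "plan": [1,0,0,0,0.01,1,0,0,0,0.022,1,0,0,0.0025,0.022,1,0,0,0.005,0.022,1,0,0,0.0075,0.022,1,0,0,0.01,0.022,1,0,0,0.0125,0.022,1,0,0,0.015,0.022,1,0,0,0.0165,0.022,1,0,0,0.0165,0.022]
}}

```text
time_s: 19.0
ee_pos: [0.5902, 0.1694, 0.3266]
eef_rot: [3.141, 0.0, 1.037]
force: [8.3, -1.2, -2.9]
grip_width: 0.0141
```

```bash
python3 - <<'E'
from h import *
obs()
E
```

```text
t 19.0 pos [0.5902 0.1694 0.3266] rot [3.141 0.    1.037] F [ 8.31 -1.17 -2.93] M [-0.21 -1.53  0.04] w 0.0141 q [ 2.200e-01  5.100e-01  1.414e+00 -1.000e-03  1.217e+00  7.540e-01]
```

Call:
{"method": "arm_command", "body": {
  "plan": [1,0.001,0,0,0,1,0.0025,-0.0005,0,0,1,0.0025,-0.0005,0,0]
}}

```text
time_s: 19.3
ee_pos: [0.5909, 0.1693, 0.3266]
eef_rot: [-3.141, 0.001, 1.037]
force: [2.5, -1.2, -2.1]
grip_width: 0.0138
```

```bash
python3 - <<'E'
from h import *
obs()
im=snap('side','s11')
cv2.imwrite('pics/s11c.png',cv2.resize(im[100:220,170:310],None,fx=5,fy=5,interpolation=cv2.INTER_CUBIC))
E
```

```text
t 19.3 pos [0.5909 0.1693 0.3266] rot [-3.141e+00  1.000e-03  1.037e+00] F [ 2.49 -1.19 -2.08] M [-0.26 -0.41  0.04] w 0.0138 q [0.219 0.512 1.411 0.    1.22  0.753]
```

View pics/s11c.png

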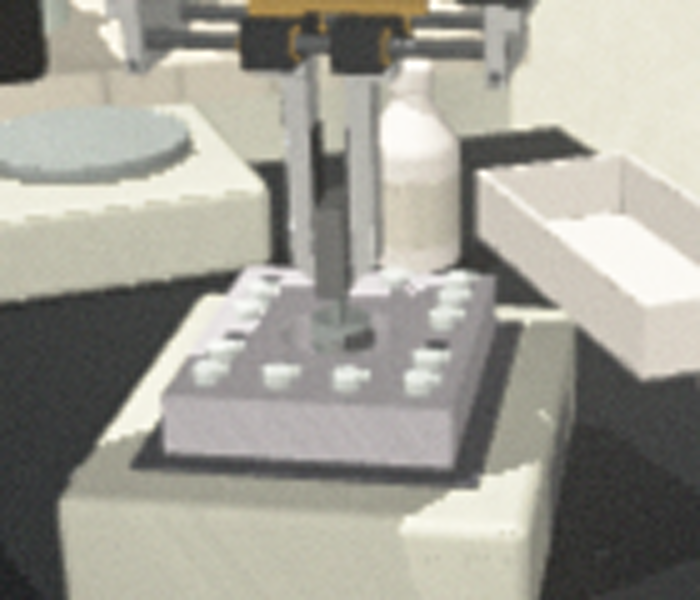

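Call:
{"method": "arm_command", "body": {
  "plan": [1,0.001,-0.0003,0,0,1,0.001,-0.0003,0.004,0,1,0.001,-0.0003,0.008,0,1,0.001,-0.0003,0.012,0,1,0.001,-0.0003,0.016,0,1,0.001,-0.0003,0.02,0,1,0.001,-0.0003,0.025,0,1,0.001,-0.0003,0.03,0,1,0.001,-0.0003,0.04,0,1,0.001,-0.0003,0.08,0,1,0.001,-0.0003,0.14,0,1,0.001,-0.0003,0.14,0]
}}

```text
time_s: 20.55
ee_pos: [0.5915, 0.1693, 0.3867]
eef_rot: [3.138, -0.004, 1.037]
force: [0.3, 0.4, 0.0]
grip_width: 0.0143
```

```bash
python3 - <<'E'
from h import *
obs()
im=snap('side','s12')
cv2.imwrite('pics/s12c.png',cv2.resize(im[60:220,170:330],None,fx=3.7,fy=3.7,interpolation=cv2.INTER_CUBIC))
E
```

```text
t 20.55 pos [0.5915 0.1693 0.3867] rot [ 3.138 -0.004  1.037] F [0.28 0.37 0.03] M [-0.05  0.1   0.02] w 0.0143 q [ 0.219  0.459  1.345 -0.     1.332  0.753]
```

View pics/s12c.png

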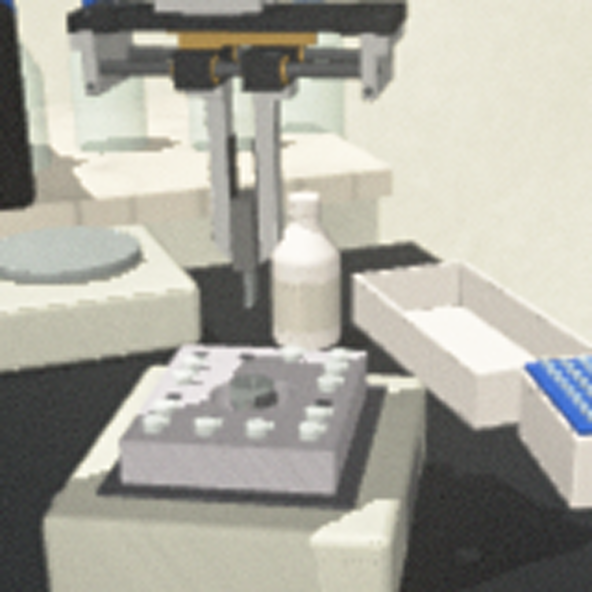

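Call:
{"method": "arm_command", "body": {
  "plan": [1,-0.0575,-0.0975,0,0,1,-0.0575,-0.0975,0,0,1,-0.0575,-0.0975,0,0,1,-0.0575,-0.0975,0,0]
}}

```text
time_s: 21.0
ee_pos: [0.5686, 0.1306, 0.3829]
eef_rot: [-3.141, 0.0, 1.037]
force: [0.3, 0.8, -0.8]
grip_width: 0.0137
```

```bash
python3 - <<'E'
from h import *
obs()
im=snap('wrist','w13')
cv2.imwrite('pics/w13c.png',cv2.resize(im[50:284,100:412],None,fx=2.5,fy=2.5,interpolation=cv2.INTER_CUBIC))
E
```

```text
t 21.0 pos [0.5686 0.1306 0.3829] rot [-3.141  0.     1.037] F [ 0.25  0.79 -0.78] M [-0.1   0.04 -0.04] w 0.0137 q [0.163 0.392 1.449 0.    1.301 0.696]
```

View pics/w13c.png

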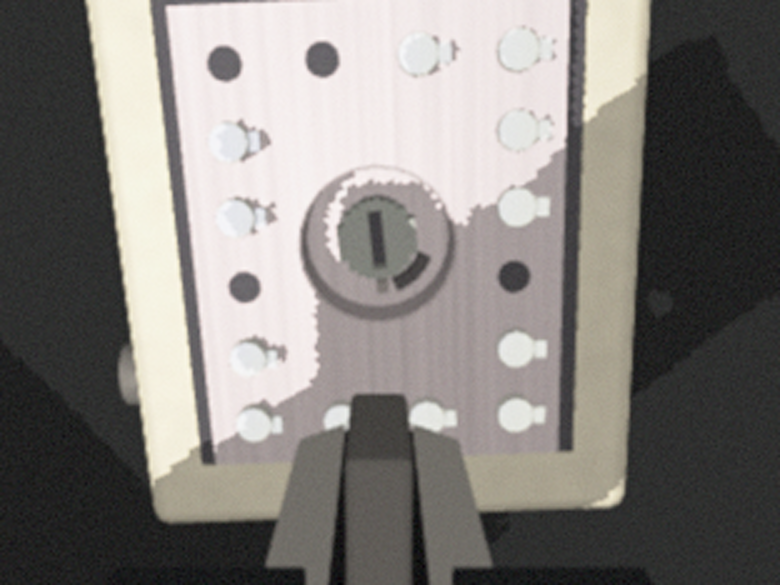

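Slot now ~1.144 rad, i.e. 1.50 rad turned. The lock is locked and up, and the key sits unchanged in the grip. Returning the key.

Call:
{"method": "arm_command", "body": {
  "plan": [1,-0.0938,-0.7768,0,0.3433,1,-0.0938,-0.7768,0,0.3433,1,-0.0938,-0.7768,0,0.3433,1,-0.0938,-0.7768,0,0.3433,1,-0.0938,-0.7768,0,0.3433,1,-0.0938,-0.7768,0,0.3433,1,-0.0938,-0.7768,0,0.3433,1,-0.0938,-0.7768,0,0.3433,1,-0.0938,-0.7768,0,0.3433,1,-0.0938,-0.7768,0,0.3433,1,-0.0938,-0.7768,0,0.3433]
}}

```text
time_s: 22.15
ee_pos: [0.5312, -0.1793, 0.3832]
eef_rot: [-3.142, -0.0, 1.758]
force: [-0.6, 0.3, -0.4]
grip_width: 0.0133
```

```bash
python3 - <<'E'
from h import *
obs()
im=snap('wrist','w14')
cv2.imwrite('pics/w14c.png',cv2.resize(im[130:364,100:412],None,fx=2.5,fy=2.5,interpolation=cv2.INTER_CUBIC))
E
```

```text
t 22.15 pos [ 0.5312 -0.1793  0.3832] rot [-3.142 -0.     1.758] F [-0.62  0.3  -0.36] M [-0.13 -0.    0.07] w 0.0133 q [-0.391  0.341  1.517  0.     1.283 -0.578]
```

View pics/w14c.png

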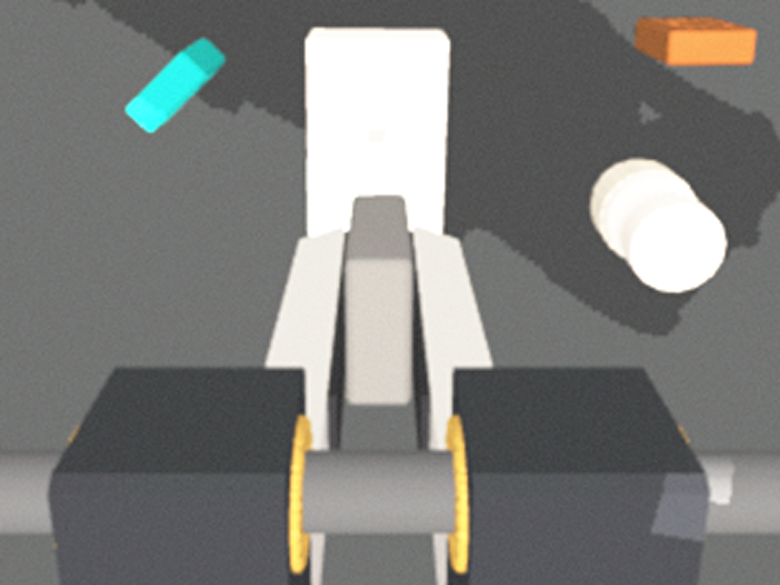

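Call:
{"method": "arm_command", "body": {
  "plan": [1,0,-0.0025,-0.1,0,1,0,-0.0025,-0.2,0,1,0,-0.0025,-0.27,0,1,0,-0.0025,-0.285,0,1,0,-0.0025,-0.295,0,1,0,-0.0025,-0.305,0,1,0,-0.0025,-0.315,0,1,0,-0.0025,-0.325,0,1,0,-0.0025,-0.325,0]
}}

```text
time_s: 23.1
ee_pos: [0.5308, -0.1814, 0.2532]
eef_rot: [-3.142, -0.0, 1.756]
force: [0.4, -0.3, -0.7]
grip_width: 0.0137
```

Call:
{"method": "arm_command", "body": {
  "plan": [1,0,0.0025,-0.01,0,1,0,0.0025,-0.02,0,1,0,0.0025,-0.028,0,1,0,0.0025,-0.033,0,1,0,0.0025,-0.035,0,1,0,0.0025,-0.035,0]
}}

```text
time_s: 23.7
ee_pos: [0.5308, -0.1805, 0.2392]
eef_rot: [-3.141, -0.0, 1.756]
force: [0.0, 0.9, -0.0]
grip_width: 0.0134
```

```bash
python3 - <<'E'
from h import *
obs()
im=snap('side','s15')
cv2.imwrite('pics/s15c.png',cv2.resize(im[200:384,180:380],None,fx=3.2,fy=3.2,interpolation=cv2.INTER_CUBIC))
E
```

```text
t 23.7 pos [ 0.5308 -0.1805  0.2392] rot [-3.141 -0.     1.756] F [ 0.    0.93 -0.01] M [-0.04  0.05  0.02] w 0.0134 q [-0.393  0.513  1.64   0.     0.989 -0.578]
```

View pics/s15c.png

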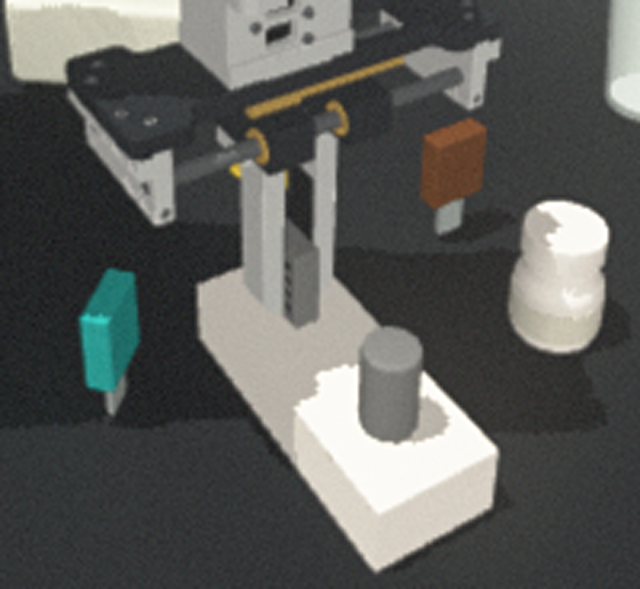

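Call:
{"method": "arm_command", "body": {
  "plan": [1,0,0,-0.001,0,1,0,0,-0.001,0,0.6,0,0,-0.001,0,0.3,0,0,-0.001,0,0.3,0,0,-0.001,0,0.3,0,0,-0.001,0,0.3,0,0,-0.001,0,0.3,0,0,0.02,0,0.3,0,0,0.08,0,0.3,0,0,0.18,0,0.3,0,0,0.28,0,0.3,0,0,0.35,0,-1,0,0,0.35,0,-1,0,0,0.35,0]
}}

```text
time_s: 25.15
ee_pos: [0.5306, -0.1804, 0.3798]
eef_rot: [3.141, 0.001, 1.756]
force: [0.1, 0.9, -0.7]
grip_width: 0.0453
```

```bash
python3 - <<'E'
from h import *
obs()
im=snap('side','s16')
cv2.imwrite('pics/s16c.png',cv2.resize(im[100:384,170:400],None,fx=2.1,fy=2.1,interpolation=cv2.INTER_CUBIC))
im=snap('wrist','w16')
cv2.imwrite('pics/w16c.png',cv2.resize(im[130:364,100:412],None,fx=2.5,fy=2.5,interpolation=cv2.INTER_CUBIC))
E
```

```text
t 25.15 pos [ 0.5306 -0.1804  0.3798] rot [3.141e+00 1.000e-03 1.756e+00] F [ 0.12  0.88 -0.73] M [-0.07  0.02 -0.03] w 0.0453 q [-0.393  0.344  1.522 -0.     1.274 -0.579]
```

View pics/s16c.png

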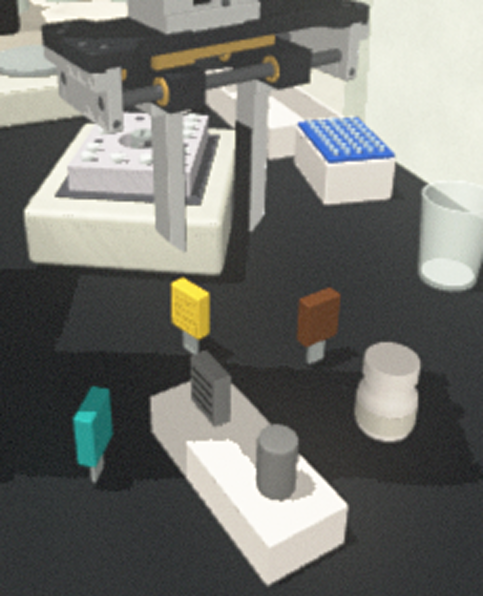

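View pics/w16c.png

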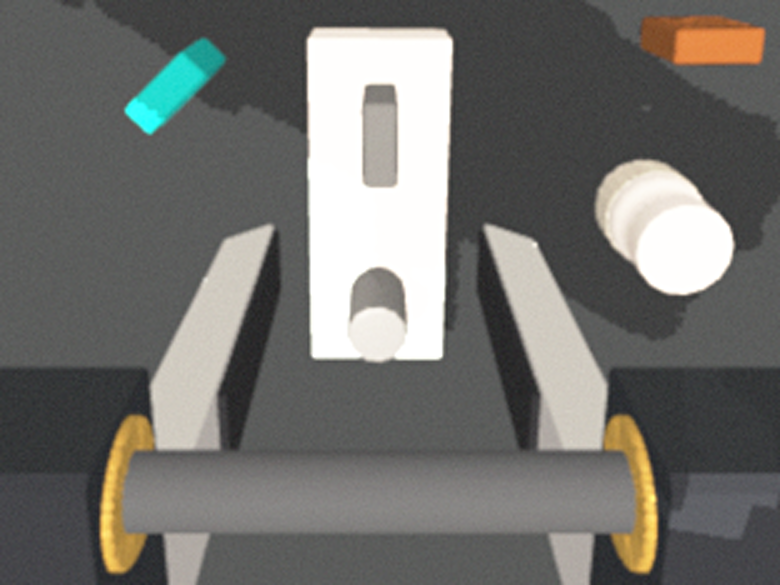

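Key upright in its slot, driver and jar untouched. One last look at the lock from the same pose as the earlier picture w6, to compare the head's height.

Call:
{"method": "arm_command", "body": {
  "plan": [-1,0,0,0.025,0,-1,0.25,0.823,0.025,0.425,-1,0.25,0.823,0.025,0.425,-1,0.25,0.823,0.025,0.425,-1,0.25,0.823,0.025,0.425,-1,0.25,0.823,0.025,0.425,-1,0.25,0.823,0.025,0.425,-1,0.25,0.823,0.025,0.425,-1,0.25,0.823,0.025,0.425,-1,0.25,0.823,0.025,0.425,-1,0.25,0.823,0.025,0.425,-1,0.25,0.823,0.025,0.425]
}}

```text
time_s: 26.45
ee_pos: [0.6308, 0.1475, 0.3896]
eef_rot: [-3.142, 0.0, 2.645]
force: [0.2, -0.2, 0.4]
grip_width: 0.0944
```

```bash
python3 - <<'E'
from h import *
obs()
im=snap('wrist','w17')
cv2.imwrite('pics/w17d.png',cv2.resize(im[105:185,210:290],None,fx=7,fy=7,interpolation=cv2.INTER_CUBIC))
E
```

```text
t 26.45 pos [0.6308 0.1475 0.3896] rot [-3.142  0.     2.645] F [ 0.16 -0.15  0.36] M [-0.04 -0.01  0.01] w 0.0944 q [ 0.173  0.532  1.231 -0.     1.378 -0.901]
```

View pics/w17d.png

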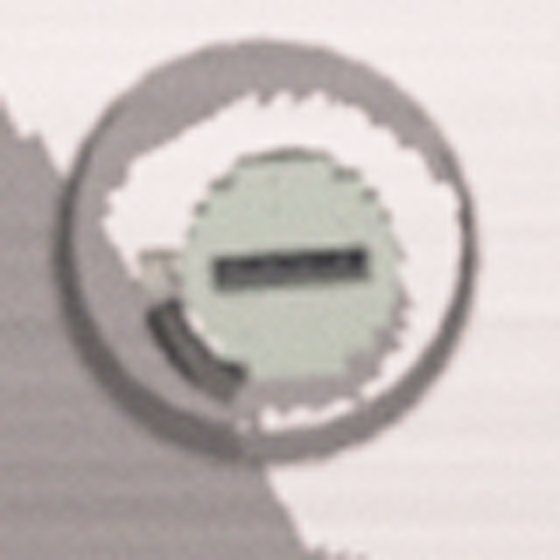

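```bash
python3 - <<'E'
from h import *
print(job.hand_in())
E
```

```text
the job is handed in; nothing more can be done
None
```

The tube block is locked and the key is back in its slot. I handed the job in at about 26.5 s of the 72 s allowed.

**What I did:** I took the grey flat-bladed key from its slot and seated it in the lock on the first try. The slot floor was at about 97 mm, so the lock top was at about 107 mm. I pressed about 4.4 mm, reading at most about 9–10 N down. I turned clockwise until the torque rose from about 0.05 to 0.16 N m, eased off, and let the lock spring up. The key went back upright in its own slot without resistance.

**Last checks:**
- **Lock:** In the final wrist picture the slot is turned about 1.5 rad, and the head outline in the bore matches the earlier "up" picture, so it is up and locked.
- **Key:** It stands upright in its slot in the side and wrist pictures taken after I let go.
- **Other things:** The driver, the jar and the three look-alikes look undisturbed.
- **Robot:** It is clear of everything.

**What was off:**
- Side force on the blade reached about 4 N during the turn, and about 8 N as the lock rose. Small sideways corrections relieved both before I pulled the key out.
- The wrist camera calibration was about 2 mm off, which I corrected for using the fingers and the held key.
- The torque reading was noisy by about 0.03 N m.

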